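# Lay the teaspoons on the tray, hang the caddies on the utensil rail

### The job

Lay the teaspoons that lie in front of the small drawer unit on the black tray, lengthways and wholly on its floor, then pull the drawer right out to its stop. Take every white caddy out of it and hang each by its hook on the upper bar of the utensil rail, with its box towards you, one to a gap between the utensils that hang there, without knocking those off or pushing them along; when the drawer is empty, push it fully shut and leave everything else where it stands.

Things in the scene. Friction and masses are not known exactly. Their poses are not given: they have to be found in the camera images.
- drawer (a joint): drawer of the small oak drawer unit: 0 shut, 0.17 m fully out at its stop; slides towards the robot (unit's -x), about 1.5 N of friction, stays where it is left. Its floor is 20 mm above the worktop, its side and back walls end 70 mm above it. The caddies stand in it side by side, hooks to the back
- drawer_handle (a point): middle of the drawer's steel bar handle: 10 mm thick, 110 mm long along y, axis 40 mm in front of the drawer's face, 125 mm above the worktop and 30 mm below the unit's top. Moves with the drawer; x points straight into the unit, z up. The unit (270 mm wide, 220 mm deep) begins 58 mm behind the handle when shut; a tin and a jar stand on its rear half
- rail_bar (a point): middle of the upper bar of the utensil rail: steel, 10 mm thick, 370 mm long along y between posts, axis 200 mm above the worktop. Four utensils hang on it near y = -0.156, -0.052, 0.052, 0.156 m of this frame, leaving three gaps about 63 mm wide near y = -0.104, 0, 0.104. x points away from the robot, z up. A spacer bar like it runs 85 mm below, 2 mm nearer the robot
- caddy0_hook (a point): white hang-on caddy (130 g, may be absent): open box 56 (x) x 50 (y) x 70 mm, on its back (+x) wall a strap hook 26 mm wide, top 110 mm above the underside, 40 mm above the rim. Point: middle of the hook's throat, where the bar's axis lies once hung, 8 mm under the hook's top, 102 mm above the underside, 37 mm behind the box's centre. z up, x from box to short hook leg
- caddy1_hook (a point): second caddy, same as caddy0 (may be absent). Its hook is a U open downward: 24 mm over its outer faces along x, throat 18 mm, straps 3 mm thick; the long leg (-x) runs down into the box's back wall, the short leg (+x) is 24 mm long. Can be gripped from above across both legs, closing along the caddy's x
- caddy2_hook (a point): third caddy, same as caddy0 (may be absent). Hung, its box is on the robot's side of the bar (-x of rail_bar), its short hook leg behind the bar and its back against the spacer bar
- caddy0_box (a point): centre of the box of caddy0, half-way up its 70 mm, 67 mm below and 37 mm in front (-x) of the hook point; same axes
- caddy1_box (a point): centre of the box of caddy1, half-way up its 70 mm, 67 mm below and 37 mm in front (-x) of the hook point; same axes
- caddy2_box (a point): centre of the box of caddy2, half-way up its 70 mm, 67 mm below and 37 mm in front (-x) of the hook point; same axes
- slice_hook (a point): slotted steel turner, 40 mm wide, hanging loose on the upper bar by a strap hook of its own (16 mm wide, 24 mm deep in x), about 150 mm from hook top to lower end, 90 g. This point is the bar's axis inside its hook (8 mm below the hook's top); z up, x away from the robot
- ladle_hook (a point): small steel ladle, bowl 42 mm across and 23 mm deep facing the robot, hanging loose on the upper bar by a strap hook of its own (16 mm wide, 24 mm deep in x), about 150 mm from hook top to lower end, 90 g. This point is the bar's axis inside its hook (8 mm below the hook's top); z up, x away from the robot
- grater_hook (a point): flat steel hand grater, 40 mm wide, hanging loose on the upper bar by a strap hook of its own (16 mm wide, 24 mm deep in x), about 150 mm from hook top to lower end, 90 g. This point is the bar's axis inside its hook (8 mm below the hook's top); z up, x away from the robot
- strainer_hook (a point): round steel strainer, 42 mm across, 28 mm deep facing the robot, hanging loose on the upper bar by a strap hook of its own (16 mm wide, 24 mm deep in x), about 150 mm from hook top to lower end, 90 g. This point is the bar's axis inside its hook (8 mm below the hook's top); z up, x away from the robot
- tray_floor (a point): middle of the floor of the shallow black tray (151 mm along its x by 196 mm along its y; flat floor 138 x 182 mm, 2 mm above the worktop), fixed; its long side (y) points roughly towards the robot
- spoon0_center (a point): steel teaspoon, 132 mm long (x), 26 mm wide across the bowl and narrower elsewhere, 9 mm high, 20 g, lying on the worktop in front of the drawer; this point is its middle, half-way up; x along its length. May be absent
- spoon1_center (a point): steel teaspoon, 132 mm long (x), 26 mm wide across the bowl and narrower elsewhere, 9 mm high, 20 g, lying on the worktop in front of the drawer; this point is its middle, half-way up; x along its length. May be absent
- spoon2_center (a point): steel teaspoon, 132 mm long (x), 26 mm wide across the bowl and narrower elsewhere, 9 mm high, 20 g, lying on the worktop in front of the drawer; this point is its middle, half-way up; x along its length. May be absent
- honey_center (a point): squat glass jar with a wide lid, 62 mm across, 86 mm tall, a bystander left of the tray; this point is its centre
There are look-alikes about, which are no part of the job. What is shaped like the part that bears spoon1_center but red is not meant.

How it is judged:
By the outcome, as a careful person would: the job done as asked, in the order asked, and still so for the second after the job is handed in, with the robot touching nothing.
Of caddy0, caddy1, caddy2 only 2 to 3 are there at a start; the rules pass over those that are not, and their reading is None.
Of spoon0, spoon1, spoon2 only 2 to 3 are there at a start; the rules pass over those that are not, and their reading is None.
At some moment in a run one of spoon0, spoon1, spoon2 may be knocked a few centimetres aside while the robot is not near it.
It also fails if it takes over 210 s, if anything falls off the work surface, if the arm or the gripper's body presses on something with over 40 N, if the wrist force passes 120 N, or if a joint passes its speed limit or range.

### The arm

A 7-joint arm with a two-finger parallel gripper is mounted at the origin on a cart in front of the work surface, level with it; the furniture and walls round the work are solid. World frame = base frame: x ahead of the robot, y to its left, z up, the work surface at z = 0. Lengths are in m, angles in rad, forces in N, time in s.
With the tool pointing down it reaches from about 0.425 to 0.975 m from the base axis. Payload 16.7 kg.
Tool frame: the origin (TCP) lies on the centre line of the jaws, within the pads' length; the fingertips stand 19 mm ahead of it and the grasp point (between the pads) is the TCP (robot.tip_extent is the distance from the TCP to the fingertips, in m); z points along the fingers, y is the line along which they close (so a half turn about z gives the same grasp; the last joint's range is limited). The gripper opens to 85 mm and grips with 20 to 120 N. Pads are 22 mm wide; open, the fingers measure 114 mm over their backs; the gripper's body (76 mm by 85 mm) begins 54 mm behind the grasp point. The pads swing forward as they close: fully open they stand 13 mm farther back than shut.
Start: joints at [-0.149, 0.426, 0.074, 1.606, -0.034, 1.111, -0.067], TCP at [0.675, -0, 0.25] pointing down, gripper open.
Joint ranges: [-2.85, 2.85], [-0.5, 2.14], [-1.23, 1.37], [0.21, 2.46], [-1.02, 4.16], [0.16, 2.05], [-2.73, 2.73]. Speed limits (rad/s): [1.89, 1.89, 2.39, 2.39, 3.01, 3.01, 3.01].

### API

Orientations are given as a rotation vector (axis times angle).
In Python, from rig import robot gives the robot as it stands.
- The arm moves only by the tool send_rows, never from a script. Its argument "targets" is one flat list of numbers, 7 for each row, row after row: the shift along the tool's x, y, z each as a share of 250 mm, from -1 to 1, then the turn, a rotation vector about the tool's x, y, z each as a share of pi/2 rad, from -1 to 1, then the opening, from 0 (shut) to 1 (fully open). In form: [x, y, z, ax, ay, az, jaw, x, y, z, ax, ay, az, jaw, ...]. A call has 1 to 12 rows; each row is the pose to reach, as a shift and turn from the pose commanded when the call began, along the tool's axes at that moment; what a row does not reach only later rows make up. A row lasts 1/10 s, in which the tool goes at most 50 mm and 8.59 degrees, less where a joint would pass 70% of its speed; a pose out of reach is approached as far as the arm can. A call with a number of a shift or a turn outside -1 to 1 is refused whole. A call with a gripper value outside its range is refused whole. The fingers move at their own pace and stop on an object; "force" is the grip in N (left out, the last holds). Time passes only in rows, so rows that repeat a pose let the fingers close. It gives the time, the measured TCP pose, the force, the opening and the grip force at its end, in the units of the state.
- robot.sense(): the state, without advancing time (a new reading comes with each control period).
- robot.snapshot(name): name is "scene" or "side" or "wrist"; returns a dict with "img" (400x640x3 uint8, red, green, blue), "z_map" (400x640 float32, m along the optical axis (not along the pixel's ray), 0 where there is no reading), "intrinsics" (3x3 intrinsics, pixels), "k1" (the pictures are not rectified: a ray, as slopes to the right and down, at radius r is drawn at 1 + k1 r^2 times it, then the intrinsics apply), "origin" and "orientation" of the camera in the world; the wrist camera has in their place "tool_from_camera" (4x4, takes a point from camera to tool coordinates, whose origin is the TCP and whose axes are the flange's). Camera axes: x right, y up, looking along -z (the intrinsics and any distortion apply to the point x, -y, -z); pixel columns grow to the right and rows downward; lengths in m; the calibration is good to about 2 mm. A picture is of the moment at which its call begins: read the wrist's pose just before it.
- robot.hand_in(): hands the job in; it is judged then, once.
Trained networks look in the newest picture that a camera, given by its name, has taken for a name from the list of things; names that differ only in an ending like _2 or _b are one class to them, and where a whole thing is asked for, a point or a joint stands for the part that bears it (a point fixed in the world has none). Each returns a list of dicts, best first, with "confidence" (0 to 1); they miss things now and then, are a little off and sometimes report something else, mostly with a low value. They report only what shows in the picture. A call takes as long as a camera call. They do not tell look-alikes from the thing itself.
- robot.boxes_of(target, camera): "bbox" ([centre column, centre row, width, height] in pixels, round what is visible of it).
The state is a dict: "time": time; "q": joint angles; "joint_velocities": joint speeds; "tau": joint torques, N m; "tcp_pos": TCP position; "ee_rot": TCP orientation; "ft_force": force on the tool from outside, world axes, zero at the start; "torque": the same for the moment, N m; "finger_gap": finger opening in m; "grip_force": force on a finger pad.
Only numpy, scipy, OpenCV 4.12 (cv2) and the standard library are available. Lean on these libraries where they do the work, as an engineer would, in place of code of your own. Each camera call takes 0.05 s, during which the arm holds its last target. There are 200 camera calls.

## Working session

There is one attempt and no reset: what is moved stays moved. The work goes in short steps, Python scripts to look and compute and a tool call to move; the robot and the scene stay as the last step left them, time stands still between calls to the robot, and variables do not carry over. Pictures are saved under pics/ and viewed, at most 14 in all, crops included, and the job is handed in when it is done.

Besides the shell and the picture viewer there is one more tool, called after "Call:" by a JSON object that holds its "fn" and its "kwargs". send_rows: Moves the arm, as the interface text tells. Its arguments: {"type":"object","properties":{"targets":{"type":"array"},"force":{"type":"number"}},"required":["targets"]}

```bash
ls; mkdir -p pics; cat > h.py <<'E'
import numpy as np, cv2
from scipy.spatial.transform import Rotation as R
from rig import robot
def snap(n):
    s=robot.sense(); d=robot.snapshot(n)
    if n=="wrist":
        T=np.eye(4);T[:3,:3]=R.from_rotvec(s["ee_rot"]).as_matrix();T[:3,3]=s["tcp_pos"]
        d["T"]=T@np.array(d["tool_from_camera"])
    else:
        o=np.array(d["orientation"]);T=np.eye(4)
        T[:3,:3]=o if o.shape==(3,3) else R.from_rotvec(o).as_matrix() if o.size==3 else R.from_quat(o).as_matrix()
        T[:3,3]=d["origin"];d["T"]=T
    return d
def cloud(d):
    K=np.array(d["intrinsics"]);k=d["k1"]
    v,u=np.mgrid[:400,:640].astype(np.float64)
    p=cv2.undistortPoints(np.stack([u.ravel(),v.ravel()],1)[:,None],K,np.array([k,0,0,0.]))[:,0]
    z=d["z_map"].ravel().astype(float)
    P=np.stack([p[:,0]*z,-p[:,1]*z,-z],1)
    W=P@d["T"][:3,:3].T+d["T"][:3,3]
    W[z==0]=np.nan
    return W.reshape(400,640,3)
def save(d,name,crop=None,sc=1):
    im=d["img"][...,::-1]
    if crop: a,b,c,e=crop; im=im[b:e,a:c]
    cv2.imwrite("pics/"+name,cv2.resize(im,None,fx=sc,fy=sc,interpolation=cv2.INTER_CUBIC))
E
python3 - <<'E'
from h import *
s=robot.sense();print(s)
for n in["scene","side","wrist"]:
    d=snap(n);save(d,n+"0.png",sc=1.25);print(n,d.get("origin"),d.get("orientation"),d["k1"],d["T"].round(3).tolist())
    W=cloud(d)
    np.save(n+"0.npy",W)
    for t in["drawer_handle","caddy0_box","caddy0_hook","spoon0_center","tray_floor","honey_center","slice_hook","ladle_hook","grater_hook","strainer_hook","drawer","rail_bar"]:
        for r in robot.boxes_of(t,n)[:5]:
            b=np.array(r["bbox"]);u,v=int(b[0]),int(b[1]); print(t,b.round(),round(r["confidence"],2),W[min(v,399),min(u,639)].round(3))
E
```

```text
pics
{'time': 0.0, 'q': array([-0.14953958,  0.42673094,  0.07384015,  1.60662832, -0.03412387,
        1.110783  , -0.06705866]), 'joint_velocities': array([ 0.00246986, -0.00075357, -0.00049417, -0.00076184, -0.00190202,
       -0.00045513,  0.00125017]), 'tau': array([ 7.16691302e-04, -9.49842310e+01,  3.76242042e+00, -4.63523841e+01,
        1.94300286e-02,  1.01335210e-02,  2.85131875e-06]), 'tcp_pos': array([6.74609755e-01, 1.21001008e-05, 2.49601549e-01]), 'ee_rot': array([-2.22077876e+00, -2.22088486e+00,  1.50868537e-03]), 'ft_force': array([-0.64596834,  0.06262815,  0.47129136]), 'torque': array([-0.01405816, -0.04968174,  0.00847076]), 'grip_force': 0.0, 'finger_gap': 0.08549109582160098}
scene [-0.18241027 -0.44221542  1.05164642] [ 0.7089998  -0.34295452 -0.89647627] -0.00855673116457128 [[0.591, 0.591, -0.549, -0.182], [-0.806, 0.421, -0.416, -0.442], [-0.015, 0.689, 0.725, 1.052], [0.0, 0.0, 0.0, 1.0]]
drawer_handle [408. 222.  85.  69.] 0.86 [ 0.632 -0.173  0.096]
drawer_handle [279. 227.  48.  47.] 0.58 [0.437 0.191 0.004]
spoon0_center [374. 272.  42.  15.] 0.62 [ 
[... 1341 characters left out ...]
01, -0.0, 0.676], [0.001, 0.952, 0.305, 0.077], [-0.0, -0.305, 0.952, 0.373], [0.0, 0.0, 0.0, 1.0]]
drawer_handle [268. 276.  78. 180.] 0.6 [ 0.63  -0.065  0.149]
caddy0_box [163. 233.  99.  31.] 0.65 [ 0.467 -0.093  0.007]
caddy0_hook [165. 232.  95.  28.] 0.21 [ 0.471 -0.093  0.007]
spoon0_center [154. 270.  49.  37.] 0.6 [ 0.446 -0.15   0.007]
spoon0_center [217.  83.  83.  63.] 0.55 [0.623 0.083 0.208]
tray_floor [102.  33. 168.  66.] 0.71 [0.426 0.147 0.   ]
grater_hook [219.  83.  86.  61.] 0.92 [0.623 0.083 0.206]
grater_hook [265. 272.  71. 183.] 0.31 [ 0.595 -0.157 -0.003]
drawer [267. 273.  73. 174.] 0.93 [ 0.598 -0.157 -0.   ]
rail_bar [247.  80. 123. 157.] 0.8 [0.617 0.088 0.117]
```

```bash
python3 - <<'E'
import cv2
a=cv2.imread("pics/scene0.png");cv2.imwrite("pics/a.png",cv2.resize(a[150:480,250:650],None,fx=2,fy=2)[:600])
E
```

```text
(no output)
```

View pics/a.png

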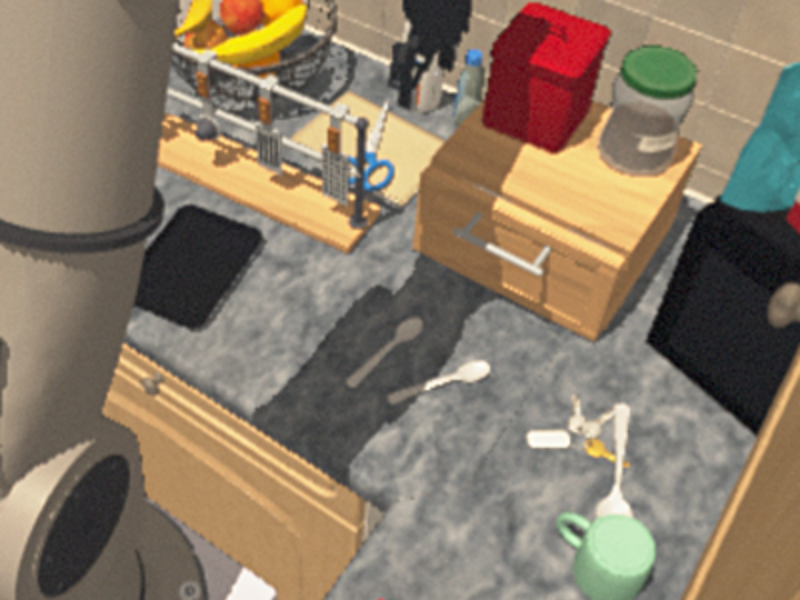

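View pics/wrist0.png

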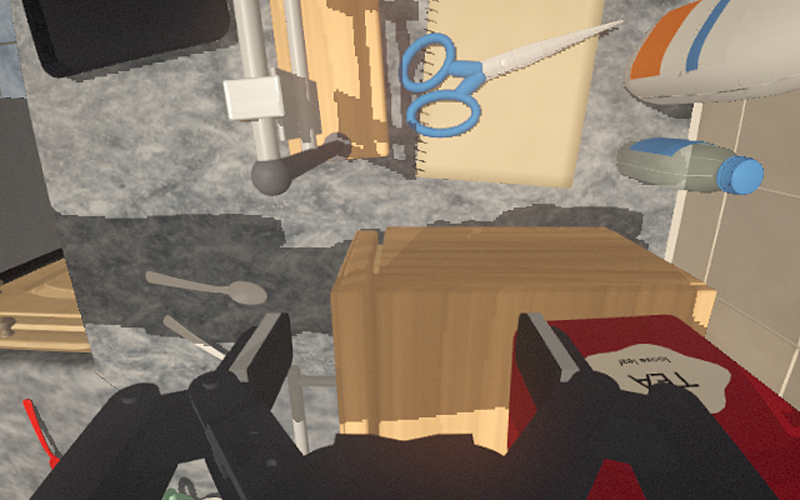

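Call:
{"fn": "send_rows", "kwargs": {"targets": [0.12, -0.8, -0.3, 0, 0, 0, 1, 0.12, -0.8, -0.3, 0, 0, 0, 1, 0.12, -0.8, -0.3, 0, 0, 0, 1, 0.12, -0.8, -0.3, 0, 0, 0, 1, 0.12, -0.8, -0.3, 0, 0, 0, 1, 0.12, -0.8, -0.3, 0, 0, 0, 1, 0.12, -0.8, -0.3, 0, 0, 0, 1, 0.12, -0.8, -0.3, 0, 0, 0, 1]}}

```text
time: 2.75
tcp_pos: [0.4758, 0.0298, 0.3247]
ee_rot: [-2.222, -2.221, 0.001]
ft_force: [0.2, -0.7, -0.1]
finger_gap: 0.0855
grip_force: 0.0
```

```bash
python3 - <<'E'
from h import *
s=robot.sense();print(s["tcp_pos"],s["ee_rot"])
for n in["wrist","scene","side"]:
    d=snap(n);save(d,n+"1.png",sc=1.25)
    W=cloud(d); np.save(n+"1.npy",W)
    for t in["drawer_handle","spoon0_center","tray_floor","honey_center","slice_hook","ladle_hook","grater_hook","strainer_hook"]:
        for r in robot.boxes_of(t,n)[:5]:
            b=np.array(r["bbox"]);u,v=int(b[0]),int(b[1]); print(n,t,b.round(),round(r["confidence"],2),W[min(v,399),min(u,639)].round(3))
E
```

```text
[0.47576886 0.02979741 0.32474839] [-2.22171113e+00 -2.22069248e+00  9.80609721e-04]
wrist drawer_handle [447. 275.  80. 164.] 0.63 [0.525 0.04  0.342]
wrist spoon0_center [317. 273.  70.  45.] 0.76 [ 0.467 -0.168  0.008]
wrist tray_floor [287.  44. 159.  88.] 0.77 [0.429 0.17  0.002]
wrist slice_hook [452.  18.  48.  37.] 0.78 [0.598 0.178 0.122]
wrist grater_hook [474. 116.  93.  46.] 0.96 [0.601 0.091 0.186]
scene drawer_handle [407. 222.  85.  72.] 0.87 [ 0.633 -0.17   0.089]
scene spoon0_center [375. 272.  44.  19.] 0.56 [ 0.466 -0.163  0.012]
scene tray_floor [276. 225.  57.  51.] 0.81 [0.439 0.206 0.001]
scene honey_center [221. 194.  23.  25.] 0.9 [0.398 0.414 0.067]
scene slice_hook [307. 181.   7.  14.] 0.51 [0.597 0.195 0.089]
scene ladle_hook [260. 151.   9.  34.] 0.64 [0.585 0.392 0.136]
scene grater_hook [335. 180.   6.  38.] 0.67 [0.604 0.081 0.152]
scene strainer_hook [286. 162.   8.  35.] 0.68 [0.71  0.389 0.002]
side drawer_handle [371. 160.  68.  39.] 0.76 [ 0.63  -0.15   0.085]
side spoon0_center [388. 206.  13.  27.] 0.41 [ 0.464 -0.172 -0.001]
side tray_floor [298. 236.  50.  50.] 0.68 [0.431 0.188 0.002]
side honey_center [230. 256.  18.  22.] 0.63 [0.381 0.433 0.083]
side honey_center [287. 178.  11.  33.] 0.24 [0.687 0.167 0.016]
side slice_hook [288. 178.  10.  27.] 0.51 [0.687 0.167 0.016]
side ladle_hook [228. 192.  17.  28.] 0.48 [0.576 0.393 0.168]
side grater_hook [314. 169.   8.  30.] 0.73 [0.596 0.081 0.153]
side strainer_hook [258. 184.  13.  31.] 0.51 [0.582 0.289 0.161]
```

View pics/wrist1.png

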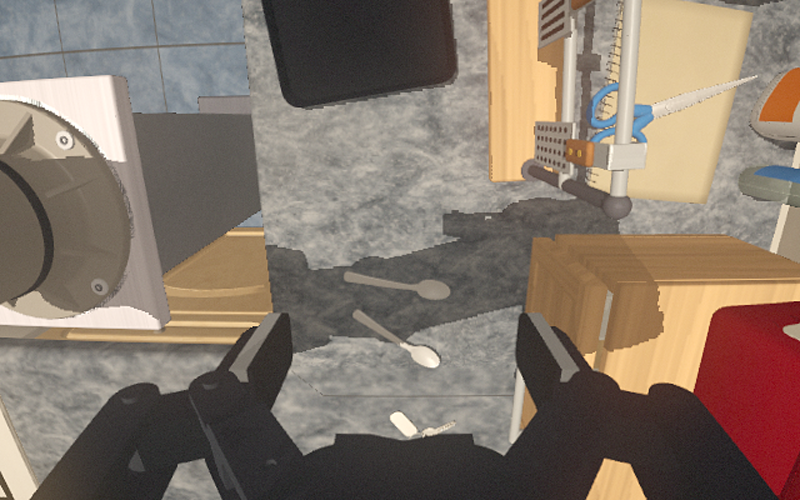

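```bash
python3 - <<'E'
from h import *
W=np.load("wrist1.npy")
z=W[...,2]; 
# table plane offset
m=(W[...,0]>.42)&(W[...,0]<.55)&(W[...,1]<0.03)&(W[...,1]>-.24)
print("table z",np.nanmedian(z[m]))
t=np.nanmedian(z[m])
k=(m&(z>t+.0025)&(z<t+.02)).astype(np.uint8)
n,l,st,c=cv2.connectedComponentsWithStats(k)
for i in range(1,n):
    if st[i,4]>150:
        P=W[l==i];r=cv2.minAreaRect(P[:,:2].astype(np.float32));print(st[i],"rect",np.round(r[0],4),np.round(r[1],4),round(r[2],1),"z",P[:,2].max().round(4))
        _,ev=np.linalg.eigh(np.cov(P[:,:2].T));a=ev[:,1];pr=(P[:,:2]-P[:,:2].mean(0))@a
        print(" axis",a.round(3),"ends",P[pr.argmin()].round(3),P[pr.argmax()].round(3))
S=np.load("scene1.npy")
# region around cup
for (u0,u1,v0,v1) in [(425,470,275,330)]:
    P=S[v0:v1,u0:u1].reshape(-1,3);
    im=cv2.imread("pics/scene1.png");im=cv2.resize(im,(640,400))[v0:v1,u0:u1].reshape(-1,3).astype(int)
    w=(im.min(1)>190);Q=P[w];print(len(Q),np.nanmin(Q,0),np.nanmax(Q,0))
cv2.imwrite("pics/c1.png",cv2.resize(cv2.imread("pics/scene1.png")[290:470,420:640],None,fx=3,fy=3))
for n in["wrist","side","scene"]:
    W=np.load(n+"1.npy")
    # rail upper bar points
    k=(abs(W[...,2]-.2)<.02)&(W[...,0]>.55)&(W[...,0]<.68)&(W[...,1]>.02)&(W[...,1]<.46)
    P=W[k];print(n,"bar",len(P))
    if len(P)>20:
        for y0 in np.arange(.02,.46,.04):
            q=P[(P[:,1]>=y0)&(P[:,1]<y0+.04)]
            if len(q)>3: print("  y%.2f"%y0,np.median(q,0).round(4),q[:,2].max().round(4),q[:,0].min().round(3),q[:,0].max().round(3))
    k=(abs(W[...,2]-.125)<.03)&(W[...,0]>.55)&(W[...,0]<.615)&(W[...,1]<-.01)&(W[...,1]>-.35)
    P=W[k];print(n,"handle",len(P), np.median(P,0) if len(P) else 0, P.min(0) if len(P) else 0,P.max(0) if len(P) else 0)
E
```

```text
table z -0.0005269104637831701
[286 220  74  20 503] rect [ 0.4761 -0.0943] [0.0259 0.1136] 86.3 z 0.0102
 axis [-0.986  0.17 ] ends [ 0.533 -0.101  0.007] [ 0.42  -0.078  0.003]
[288 249  64  45 452] rect [ 0.4685 -0.1708] [0.0256 0.1243] 59.4 z 0.0102
 axis [-0.816  0.578] ends [ 0.52  -0.206  0.007] [ 0.421 -0.128  0.002]
374 [ 0.37099344 -0.43227843 -0.00316033] [ 0.57105184 -0.31225253  0.07511044]
wrist bar 3429
  y0.02 [0.6128 0.0541 0.204 ] 0.2099 0.607 0.625
  y0.06 [0.6111 0.0844 0.2037] 0.2088 0.597 0.627
  y0.10 [0.6104 0.1204 0.2026] 0.2052 0.606 0.618
  y0.14 [0.6079 0.1575 0.2025] 0.2053 0.603 0.616
wrist handle 436 [ 0.59071784 -0.1698397   0.12796731] [ 0.58704314 -0.21837432  0.1214418 ] [ 0.60041051 -0.12544183  0.13057834]
side bar 518
  y0.02 [0.6104 0.0526 0.2016] 0.212 0.604 0.617
  y0.06 [0.6072 0.0838 0.2029] 0.2126 0.592 0.625
  y0.10 [0.6077 0.1196 0.2021] 0.2064 0.603 0.615
  y0.14 [0.6046 0.1601 0.2025] 0.2098 0.6 0.611
  y0.18 [0.5984 0.1927 0.2032] 0.2125 0.587 0.62
  y0.22 [0.5996 0.2397 0.2023] 0.2079 0.594 0.608
  y0.26 [0.5946 0.2864 0.2036] 0.212 0
[... 277 characters left out ...]
21626369  0.11860014] [ 0.61486641 -0.10170734  0.13545556]
scene bar 450
  y0.02 [0.6132 0.052  0.2033] 0.2111 0.608 0.622
  y0.06 [0.6087 0.0829 0.2048] 0.2115 0.595 0.627
  y0.10 [0.6102 0.117  0.2044] 0.2083 0.606 0.616
  y0.18 [0.6028 0.212  0.2037] 0.209 0.591 0.611
  y0.22 [0.6032 0.2391 0.2043] 0.2076 0.598 0.61
  y0.26 [0.5972 0.2877 0.2033] 0.212 0.582 0.616
  y0.30 [0.5987 0.3198 0.2054] 0.2097 0.593 0.61
  y0.34 [0.5945 0.3592 0.2047] 0.2088 0.591 0.601
  y0.38 [0.5865 0.395  0.2022] 0.2126 0.575 0.608
  y0.42 [0.5892 0.4265 0.2008] 0.2098 0.581 0.601
scene handle 151 [ 0.59074046 -0.16097588  0.12928891] [ 0.58606445 -0.21802334  0.12196073] [ 0.61425617 -0.09808949  0.1346781 ]
```

View pics/c1.png

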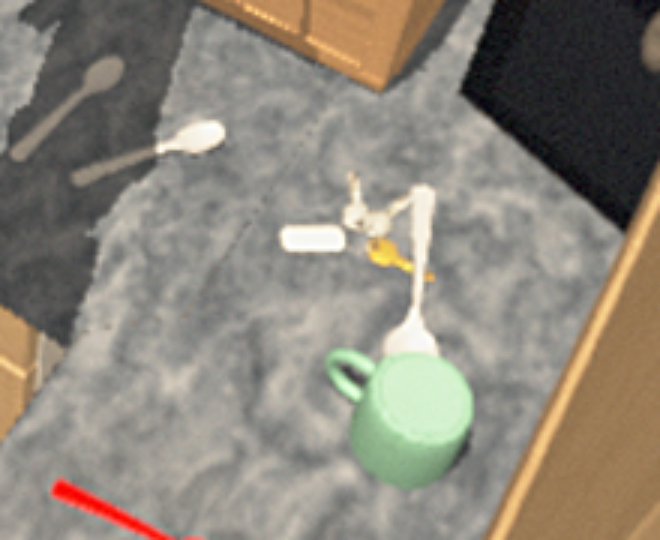

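```bash
python3 - <<'E'
from h import *
W=np.load("wrist1.npy");z=W[...,2]
m=(W[...,0]>.38)&(W[...,0]<.56)&(W[...,1]<0.03)&(W[...,1]>-.24)
im=cv2.imread("pics/wrist1.png");im=cv2.resize(im,(640,400))
for (a,c,ctr) in [((.986,-.17),"A",(.476,-.0943)),((.816,-.578),"B",(.4685,-.1708))]:
    a=np.array(a);b=np.array([-a[1],a[0]]);p=(W[...,:2]-ctr)@a;q=(W[...,:2]-ctr)@b
    print(c,[(round(s,3),round(np.nanmedian(z[k])*1e3,1),round(np.nanmin(q[k])*1e3),round(np.nanmax(q[k])*1e3)) for s in np.arange(-.08,.07,.01) if (k:=(abs(p-s)<.005)&(abs(q)<.02)&(z>.0015)&(z<.02)).sum()>3])
for n in["scene","side"]:
    S=np.load(n+"1.npy");g=cv2.resize(cv2.imread(f"pics/{n}1.png"),(640,400)).max(2)
    k=((g<60)&(S[...,0]>.3)&(S[...,0]<.56)&(S[...,1]>.06)&(S[...,1]<.33)&(S[...,2]<.03)).astype(np.uint8)
    nn,l,st,_=cv2.connectedComponentsWithStats(k);i=1+st[1:,4].argmax();P=S[l==i]
    r=cv2.minAreaRect(P[:,:2].astype(np.float32));print(n,"tray",r,st[i]);print(cv2.boxPoints(r))
S=np.load("scene1.npy")
for u,v in[(448,283),(448,284),(447,300),(446,305),(445,318),(445,322)]: print("third",u,v,S[v,u].round(3))
# face and top-edge of unit
for n in["scene","wrist"]:
    S=np.load(n+"1.npy");k=(abs(S[...,2]-.125)<.012)&(S[...,0]<.612)&(S[...,0]>.57)&(S[...,1]<-.11)&(S[...,1]>-.21);P=S[k];print(n,"handle fit",np.polyfit(P[:,1],P[:,0],1))
    k=(S[...,2]>.03)&(S[...,2]<.1)&(S[...,0]<.68)&(S[...,0]>.6)&(S[...,1]<-.04)&(S[...,1]>-.29);P=S[k]
    if len(P)>20:print("face",np.polyfit(P[:,1],P[:,0],1),len(P),np.median(P,0),P[:,1].min(),P[:,1].max())
E
```

```text
A [(np.float64(-0.07), np.float64(2.3), -5, 9), (np.float64(-0.06), np.float64(3.2), -4, 9), (np.float64(-0.05), np.float64(4.3), -4, 8), (np.float64(-0.04), np.float64(5.5), -3, 8), (np.float64(-0.03), np.float64(6.5), -2, 7), (np.float64(-0.02), np.float64(7.1), -1, 7), (np.float64(-0.01), np.float64(7.8), -1, 8), (np.float64(-0.0), np.float64(8.1), -1, 7), (np.float64(0.01), np.float64(7.1), -1, 8), (np.float64(0.02), np.float64(4.1), -8, 15), (np.float64(0.03), np.float64(2.5), -9, 16), (np.float64(0.04), np.float64(3.6), -13, 17), (np.float64(0.05), np.float64(4.5), -6, 15), (np.float64(0.06), np.float64(7.1), 1, 9)]
B [(np.float64(-0.07), np.float64(1.8), -14, 7), (np.float64(-0.06), np.float64(2.7), -6, 8), (np.float64(-0.05), np.float64(3.8), -5, 7), (np.float64(-0.04), np.float64(5.3), -4, 6), (np.float64(-0.03), np.float64(6.5), -3, 7), (np.float64(-0.02), np.float64(7.0), -4, 6), (np.float64(-0.01), np.float64(7.6), -2, 6), (np.float64(-0.0), np.float64(8.1), -1, 7), (np.float64(0.01), np.float64(7.8), -1, 7), (np.float64(0.02), np.float64(5.5), -2, 11), (np.float64(0.03),
[... 493 characters left out ...]
36746692657), 7.809572696685791) [ 272  211   50   51 1592]
[[0.3302161  0.24618933]
 [0.34828264 0.11446414]
 [0.530858   0.13950494]
 [0.51279145 0.27123013]]
third 448 283 [ 0.563 -0.356  0.005]
third 448 284 [ 0.563 -0.357 -0.   ]
third 447 300 [ 0.504 -0.378  0.011]
third 446 305 [ 0.495 -0.381 -0.   ]
third 445 318 [ 0.45  -0.396  0.01 ]
third 445 322 [ 0.441 -0.401  0.006]
scene handle fit [-0.00565415  0.591648  ]
face [-0.00098709  0.63264706] 1006 [ 0.6327519  -0.17992486  0.06218346] -0.28998393729387784 -0.04047999079744191
wrist handle fit [-0.02266478  0.58744645]
face [-0.00496341  0.63130629] 1121 [ 0.63221111 -0.08088501  0.06146183] -0.28262389209589206 -0.04004609443607188
```

```bash
cat >> h.py <<'E'
def go(*tg):
    "targets (x,y,z,yaw deg of tool y from world x): print shares, chaining"
    s=robot.sense();p=np.array(s["tcp_pos"]);M=R.from_rotvec(s["ee_rot"])
    print("now",p.round(4),"gap",round(s["finger_gap"],4),"f",np.round(s["ft_force"],1),"grip",round(s["grip_force"],1))
    for x,y,z,yaw in tg:
        N=R.from_euler("z",yaw,degrees=True)*R.from_matrix([[0,1,0],[1,0,0],[0,0,-1]])
        d=M.inv().apply(np.array([x,y,z])-p)/.25;r=(M.inv()*N).as_rotvec()/(np.pi/2)
        print((x,y,z,yaw),"->",np.r_[d,r].round(3).tolist())
        p=np.array([x,y,z]);M=N
E
python3 - <<'E'
from h import *
go((.4766,-.0908,.085,80.2),(.4766,-.0908,.022,80.2))
E
```

```text
now [0.475  0.03   0.3253] gap 0.0856 f [0.4 0.5 0.1] grip 0.0
(0.4766, -0.0908, 0.085, 80.2) -> [-0.483, 0.007, 0.961, -0.0, -0.0, -0.891]
(0.4766, -0.0908, 0.022, 80.2) -> [0.0, 0.0, 0.252, 0.0, 0.0, 0.0]
```

Call:
{"fn": "send_rows", "kwargs": {"targets": [-0.483, 0.007, 0.96, 0, 0, -0.891, 0.5, -0.483, 0.007, 0.96, 0, 0, -0.891, 0.5, -0.483, 0.007, 0.96, 0, 0, -0.891, 0.5, -0.483, 0.007, 0.96, 0, 0, -0.891, 0.5, -0.483, 0.007, 0.96, 0, 0, -0.891, 0.5, -0.483, 0.007, 0.96, 0, 0, -0.891, 0.5, -0.483, 0.007, 0.96, 0, 0, -0.891, 0.5, -0.483, 0.007, 0.96, 0, 0, -0.891, 0.5, -0.483, 0.007, 0.96, 0, 0, -0.891, 0.5, -0.483, 0.007, 0.96, 0, 0, -0.891, 0.5, -0.483, 0.007, 0.96, 0, 0, -0.891, 0.5, -0.483, 0.007, 0.96, 0, 0, -0.891, 0.5]}}

```text
time: 5.3
tcp_pos: [0.4768, -0.0908, 0.0853]
ee_rot: [-0.272, -3.13, -0.0]
ft_force: [-0.4, -0.1, -1.1]
finger_gap: 0.0424
grip_force: 0.0
```

```bash
python3 - <<'E'
from h import *
d=snap("wrist");save(d,"w2.png");W=cloud(d)
z=W[...,2];k=((z>.003)&(z<.02)&(W[...,0]>.38)&(W[...,0]<.56)&(W[...,1]<.03)&(W[...,1]>-.24)).astype(np.uint8)
n,l,st,_=cv2.connectedComponentsWithStats(k)
for i in range(1,n):
    if st[i,4]>100:
        P=W[l==i];_,ev=np.linalg.eigh(np.cov(P[:,:2].T));a=ev[:,1]*np.sign(ev[0,1]);c=P[:,:2].mean(0);pr=(P[:,:2]-c)@a
        nk=P[P[:,2]>.0068];print(st[i],"c",c.round(4),"ang",np.degrees(np.arctan2(a[1],a[0])).round(1),"ends",pr.min().round(3),pr.max().round(3),"neck",np.median(nk,0).round(4))
go((.4766,-.0908,.022,80.2))
E
```

```text
[ 307  116   36  167 2234] c [ 0.4708 -0.0898] ang -8.5 ends -0.057 0.063 neck [ 0.4678 -0.0894  0.0075]
[ 177  143   72  145 2061] c [ 0.4693 -0.1685] ang -35.2 ends -0.058 0.064 neck [ 0.4665 -0.1663  0.0076]
now [ 0.4767 -0.0908  0.0853] gap 0.0428 f [-0.1 -0.9  0.4] grip 0.0
(0.4766, -0.0908, 0.022, 80.2) -> [0.001, -0.0, 0.253, -0.0, -0.0, -0.001]
```

View pics/w2.png

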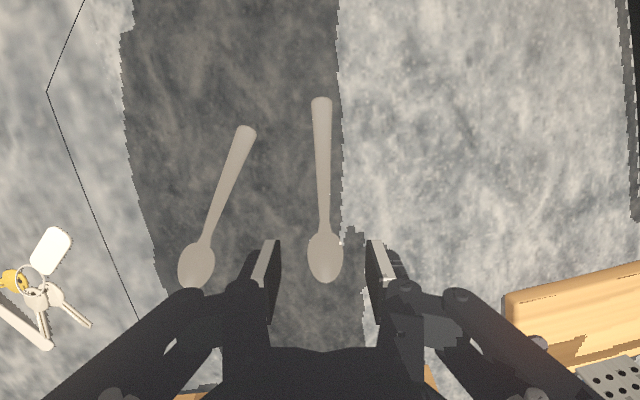

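Call:
{"fn": "send_rows", "kwargs": {"targets": [0, 0, 0.15, 0, 0, 0, 0.5, 0, 0, 0.253, 0, 0, 0, 0.5, 0, 0, 0.253, 0, 0, 0, 0.5, 0, 0, 0.253, 0, 0, 0, 0, 0, 0, 0.253, 0, 0, 0, 0, 0, 0, 0.253, 0, 0, 0, 0, 0, 0, 0.253, 0, 0, 0, 0, 0, 0, 0.253, 0, 0, 0, 0, 0, 0, 0.253, 0, 0, 0, 0, 0, 0, 0.15, 0, 0, 0, 0, 0, 0, 0, 0, 0, 0, 0, 0, 0, -0.1, 0, 0, 0, 0], "force": 30}}

```text
time: 6.55
tcp_pos: [0.4771, -0.0908, 0.1125]
ee_rot: [0.269, 3.129, 0.0]
ft_force: [0.7, -0.2, -0.3]
finger_gap: 0.0198
grip_force: 29.6
```

```bash
python3 - <<'E'
from h import *
d=snap("wrist");save(d,"w3.png")
go((.4315,.2234,.09,97),(.4315,.2234,.024,97))
E
```

```text
now [ 0.4786 -0.0911  0.1156] gap 0.0202 f [ 2.9 -1.5  4.5] grip 29.6
(0.4315, 0.2234, 0.09, 97) -> [0.401, 1.207, 0.101, -0.0, 0.003, -0.187]
(0.4315, 0.2234, 0.024, 97) -> [0.0, 0.0, 0.264, 0.0, 0.0, 0.0]
```

View pics/w3.png

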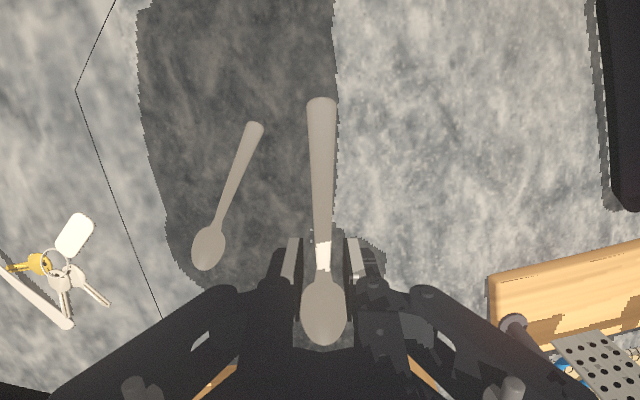

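```bash
python3 - <<'E'
from h import *
s=robot.sense();d=snap("wrist");W=cloud(d)
p=np.array(s["tcp_pos"]);M=R.from_rotvec(s["ee_rot"]).as_matrix()
T=(W-p)@M
for v in range(90,350,12):
    r=T[v];k=(abs(r[:,1])<.016)&(abs(r[:,2]-.01)<.03)
    if k.any(): print(v,"tool x",np.median(r[k,0]).round(3),"y",r[k,1].min().round(3),r[k,1].max().round(3),"z",np.median(r[k,2]).round(3))
E
```

```text
102 tool x 0.073 y -0.007 0.005 z 0.022
114 tool x 0.068 y -0.007 0.005 z 0.021
126 tool x 0.063 y -0.007 0.005 z 0.02
138 tool x 0.058 y -0.007 0.005 z 0.02
150 tool x 0.052 y -0.007 0.004 z 0.019
162 tool x 0.047 y -0.006 0.004 z 0.018
174 tool x 0.041 y -0.006 0.004 z 0.018
186 tool x 0.036 y -0.006 0.004 z 0.017
198 tool x 0.03 y -0.005 0.003 z 0.016
210 tool x 0.024 y -0.005 0.004 z 0.016
222 tool x 0.018 y -0.005 0.004 z 0.016
234 tool x 0.012 y -0.005 0.003 z 0.015
246 tool x 0.009 y -0.016 0.016 z 0.008
258 tool x 0.009 y -0.016 0.016 z -0.003
270 tool x 0.01 y -0.016 0.016 z -0.013
282 tool x -0.009 y -0.013 0.012 z 0.007
294 tool x -0.025 y -0.012 0.011 z 0.02
306 tool x -0.034 y -0.013 0.012 z 0.021
318 tool x -0.041 y -0.012 0.012 z 0.021
330 tool x -0.048 y -0.01 0.01 z 0.019
342 tool x -0.055 y -0.006 0.005 z 0.017
```

```bash
python3 - <<'E'
from h import *
go((.4456,.12,.10,98.5),(.4354,.224,.10,98.5),(.4354,.224,.025,98.5))
E
```

```text
now [ 0.4785 -0.091   0.1137] gap 0.0203 f [-0.2 -0.5 -1.4] grip 29.6
(0.4456, 0.12, 0.1, 98.5) -> [0.274, 0.809, 0.054, -0.0, 0.004, -0.204]
(0.4354, 0.224, 0.1, 98.5) -> [-0.021, 0.417, 0.0, 0.0, 0.0, 0.0]
(0.4354, 0.224, 0.025, 98.5) -> [0.0, 0.0, 0.3, 0.0, 0.0, 0.0]
```

Call:
{"fn": "send_rows", "kwargs": {"targets": [0.274, 0.809, 0.04, 0, 0, -0.204, 0, 0.274, 0.809, 0.04, 0, 0, -0.204, 0, 0.274, 0.809, 0.04, 0, 0, -0.204, 0, 0.274, 0.809, 0.04, 0, 0, -0.204, 0, 0.274, 0.809, 0.04, 0, 0, -0.204, 0, 0.274, 0.809, 0.04, 0, 0, -0.204, 0, 0.274, 0.809, 0.04, 0, 0, -0.204, 0]}}

```text
time: 7.35
tcp_pos: [0.4435, 0.1198, 0.1]
ee_rot: [0.235, -3.132, 0.0]
ft_force: [0.9, 0.6, 0.1]
finger_gap: 0.02
grip_force: 29.6
```

Call:
{"fn": "send_rows", "kwargs": {"targets": [-0.021, 0.2, 0, 0, 0, 0, 0, -0.021, 0.417, 0, 0, 0, 0, 0, -0.021, 0.417, 0, 0, 0, 0, 0, -0.021, 0.417, 0, 0, 0, 0, 0, -0.021, 0.417, 0, 0, 0, 0, 0]}}

```text
time: 7.85
tcp_pos: [0.4337, 0.2222, 0.1001]
ee_rot: [0.231, -3.133, 0.001]
ft_force: [0.4, -0.2, -0.9]
finger_gap: 0.0203
grip_force: 29.6
```

```bash
python3 - <<'E'
from h import *
d=snap("wrist");save(d,"w4.png");W=cloud(d)
g=d["img"].max(2);k=((g<70)&(W[...,2]<.012)&(W[...,0]>.3)&(W[...,0]<.56)&(W[...,1]>.06)&(W[...,1]<.33));P=W[k]
r=cv2.minAreaRect(P[:,:2].astype(np.float32));print(r,np.median(P,0));print(cv2.boxPoints(r))
go((.4354,.224,.025,98.5))
E
```

```text
((0.4335106313228607, 0.17235738039016724), (0.1744924634695053, 0.08225171267986298), 9.551936149597168) [0.44406511 0.15254294 0.00119313]
[[0.34064952 0.19843528]
 [0.3542985  0.11732394]
 [0.5263717  0.14627948]
 [0.51272273 0.22739083]]
now [0.4338 0.222  0.1001] gap 0.0197 f [ 0.7 -0.3  0.1] grip 29.6
(0.4354, 0.224, 0.025, 98.5) -> [-0.008, 0.007, 0.301, -0.001, -0.0, -0.001]
```

View pics/w4.png

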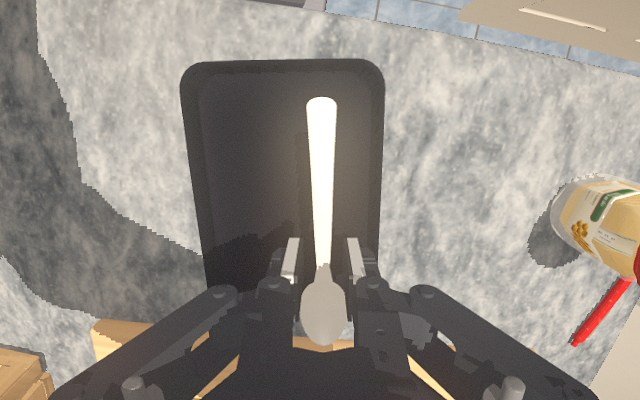

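Call:
{"fn": "send_rows", "kwargs": {"targets": [-0.008, 0.007, 0.15, 0, 0, 0, 0, -0.008, 0.007, 0.25, 0, 0, 0, 0, -0.008, 0.007, 0.3, 0, 0, 0, 0, -0.008, 0.007, 0.3, 0, 0, 0, 0, -0.008, 0.007, 0.3, 0, 0, 0, 0.4, -0.008, 0.007, 0.3, 0, 0, 0, 0.4, -0.008, 0.007, 0.3, 0, 0, 0, 0.4, -0.008, 0.007, 0.3, 0, 0, 0, 0.4, -0.008, 0.007, 0.2, 0, 0, 0, 0.4, -0.008, 0.007, 0, 0, 0, 0, 0.4, -0.008, 0.007, -0.1, 0, 0, 0, 0.4, -0.008, 0.007, -0.1, 0, 0, 0, 0.4]}}

```text
time: 9.1
tcp_pos: [0.4368, 0.2271, 0.1291]
ee_rot: [-0.233, 3.127, 0.004]
ft_force: [-0.6, -1.4, -0.1]
finger_gap: 0.0342
grip_force: 0.0
```

```bash
python3 - <<'E'
from h import *
d=snap("wrist");save(d,"w5.png");W=cloud(d)
z=W[...,2];g=d["img"].max(2)
k=((z>.003)&(z<.02)&(W[...,0]>.34)&(W[...,0]<.54)&(W[...,1]>.12)&(W[...,1]<.30)&(g>90)).astype(np.uint8)
n,l,st,_=cv2.connectedComponentsWithStats(k)
for i in range(1,n):
    if st[i,4]>100: 
        P=W[l==i];print(st[i],cv2.minAreaRect(P[:,:2].astype(np.float32)),P[:,:2].min(0),P[:,:2].max(0))
go((.44,0,.125,54.8))
E
```

```text
[ 306   92   31  161 2328] ((0.42562973499298096, 0.22373135387897491), (0.13242065906524658, 0.025638960301876068), 8.11288070678711) [0.36008332 0.20676593] [0.49140309 0.24306707]
now [0.436  0.2265 0.1272] gap 0.0342 f [-0.7 -0.4  0.6] grip 0.0
(0.44, 0, 0.125, 54.8) -> [0.119, -0.898, 0.007, 0.002, 0.002, 0.486]
```

Call:
{"fn": "send_rows", "kwargs": {"targets": [0.119, -0.898, -0.1, 0, 0, 0.486, 0.4, 0.119, -0.898, -0.1, 0, 0, 0.486, 0.4, 0.119, -0.898, -0.1, 0, 0, 0.486, 0.4, 0.119, -0.898, -0.1, 0, 0, 0.486, 0.4, 0.119, -0.898, -0.1, 0, 0, 0.486, 0.4, 0.119, -0.898, -0.1, 0, 0, 0.486, 0.4, 0.119, -0.898, -0.1, 0, 0, 0.486, 0.4, 0.119, -0.898, -0.1, 0, 0, 0.486, 0.4]}}

```text
time: 9.95
tcp_pos: [0.4388, 0.0005, 0.1498]
ee_rot: [-0.945, -2.995, 0.0]
ft_force: [-0.4, -0.5, 0.1]
finger_gap: 0.0344
grip_force: 0.0
```

```bash
cat > sp.py <<'E'
from h import *
d=snap("wrist");W=cloud(d)
z=W[...,2];k=((z>.0025)&(z<.02)&(W[...,0]>.36)&(W[...,0]<.56)&(W[...,1]<.06)&(W[...,1]>-.29)).astype(np.uint8)
n,l,st,_=cv2.connectedComponentsWithStats(k)
for i in range(1,n):
    if st[i,4]>100:
        P=W[l==i];_,ev=np.linalg.eigh(np.cov(P[:,:2].T));a=ev[:,1]*np.sign(ev[0,1]);c=P[:,:2].mean(0);pr=(P[:,:2]-c)@a
        nk=P[P[:,2]>.0068];print(st[i],"c",c.round(4),"ang",np.degrees(np.arctan2(a[1],a[0])).round(1),"ends",pr.min().round(3),pr.max().round(3),"neck",np.median(nk,0).round(4),"rect",cv2.minAreaRect(P[:,:2].astype(np.float32)))
E
python3 - <<'E'
from sp import *
go((.4655,-.168,.09,54.8),(.4655,-.168,.022,54.8))
E
```

```text
[192 245  15  41 405] c [ 0.4375 -0.1461] ang -34.9 ends -0.021 0.021 neck [ 0.4517 -0.1546  0.0072] rect ((0.43725165724754333, -0.1461864411830902), (0.012722358107566833, 0.042620982974767685), 54.49740219116211)
now [0.4388 0.0006 0.1498] gap 0.0345 f [-0.1  0.2 -0.5] grip 0.0
(0.4655, -0.168, 0.09, 54.8) -> [-0.475, -0.491, 0.239, -0.0, -0.0, 0.002]
(0.4655, -0.168, 0.022, 54.8) -> [0.0, 0.0, 0.272, 0.0, 0.0, 0.0]
```

Call:
{"fn": "send_rows", "kwargs": {"targets": [-0.47, -0.49, 0.24, 0, 0, 0, 0.4, -0.47, -0.49, 0.24, 0, 0, 0, 0.4, -0.47, -0.49, 0.24, 0, 0, 0, 0.4, -0.47, -0.49, 0.24, 0, 0, 0, 0.4, -0.47, -0.49, 0.24, 0, 0, 0, 0.4, -0.47, -0.49, 0.24, 0, 0, 0, 0.4]}}

```text
time: 10.6
tcp_pos: [0.4643, -0.1676, 0.0896]
ee_rot: [-0.948, -2.994, -0.0]
ft_force: [0.1, 0.7, 0.0]
finger_gap: 0.0338
grip_force: 0.0
```

```bash
python3 - <<'E'
from sp import *
go((.4655,-.166,.022,54.8))
E
```

```text
[ 309  128   35  164 2281] c [ 0.4697 -0.1689] ang -34.5 ends -0.06 0.063 neck [ 0.4671 -0.1673  0.0075] rect ((0.471433162689209, -0.16867077350616455), (0.02560894936323166, 0.12331768125295639), 53.87228775024414)
now [ 0.4645 -0.1669  0.09  ] gap 0.0343 f [0.6 0.3 0.7] grip 0.0
(0.4655, -0.166, 0.022, 54.8) -> [-0.001, 0.005, 0.272, 0.0, -0.001, 0.001]
```

Call:
{"fn": "send_rows", "kwargs": {"targets": [-0.004, 0.001, 0.15, 0, 0, 0, 0.4, -0.004, 0.001, 0.25, 0, 0, 0, 0.4, -0.004, 0.001, 0.272, 0, 0, 0, 0.4, -0.004, 0.001, 0.272, 0, 0, 0, 0, -0.004, 0.001, 0.272, 0, 0, 0, 0, -0.004, 0.001, 0.272, 0, 0, 0, 0, -0.004, 0.001, 0.272, 0, 0, 0, 0, -0.004, 0.001, 0.272, 0, 0, 0, 0, -0.004, 0.001, 0.272, 0, 0, 0, 0, 0, 0, 0.15, 0, 0, 0, 0, 0, 0, 0, 0, 0, 0, 0, 0, 0, -0.1, 0, 0, 0, 0], "force": 30}}

```text
time: 11.85
tcp_pos: [0.4647, -0.1683, 0.1173]
ee_rot: [0.95, 2.993, 0.0]
ft_force: [0.5, -0.3, -0.1]
finger_gap: 0.0193
grip_force: 29.3
```

```bash
python3 - <<'E'
from h import *
s=robot.sense();d=snap("wrist");save(d,"w6.png");W=cloud(d)
p=np.array(s["tcp_pos"]);M=R.from_rotvec(s["ee_rot"]).as_matrix();T=(W-p)@M
k=(abs(T[...,1])<.02)&(abs(T[...,2]-.018)<.012)
for x0 in np.arange(-.08,.09,.01):
    q=T[k&(abs(T[...,0]-x0)<.005)]
    if len(q)>3: print(round(x0,2),len(q),q[:,1].min().round(3),q[:,1].max().round(3),q[:,2].max().round(3))
q=T[k];print(q[:,0].min(),q[:,0].max())
go((.44,.05,.11,98.5))
E
```

```text
-0.06 456 -0.011 0.012 0.022
-0.05 720 -0.012 0.013 0.024
-0.04 591 -0.012 0.013 0.024
-0.03 343 -0.011 0.011 0.021
-0.02 206 -0.004 0.004 0.018
-0.01 299 -0.01 0.01 0.02
-0.0 366 -0.019 0.01 0.021
0.01 785 -0.02 0.02 0.017
0.02 402 -0.005 0.005 0.018
0.03 460 -0.005 0.005 0.019
0.04 520 -0.006 0.006 0.021
0.05 593 -0.006 0.006 0.021
0.06 599 -0.007 0.007 0.024
-0.06319451267383863 0.06475949021543503
now [ 0.4662 -0.1688  0.1204] gap 0.0192 f [ 3.3 -1.6  3.9] grip 29.3
(0.44, 0.05, 0.11, 98.5) -> [0.591, 0.654, 0.04, 0.0, 0.003, -0.486]
```

Call:
{"fn": "send_rows", "kwargs": {"targets": [0.591, 0.654, 0.04, 0, 0, -0.486, 0, 0.591, 0.654, 0.04, 0, 0, -0.486, 0, 0.591, 0.654, 0.04, 0, 0, -0.486, 0, 0.591, 0.654, 0.04, 0, 0, -0.486, 0, 0.591, 0.654, 0.04, 0, 0, -0.486, 0, 0.591, 0.654, 0.04, 0, 0, -0.486, 0, 0.591, 0.654, 0.04, 0, 0, -0.486, 0, 0.591, 0.654, 0.04, 0, 0, -0.486, 0, 0.591, 0.654, 0.04, 0, 0, -0.486, 0]}}

```text
time: 12.8
tcp_pos: [0.4381, 0.0495, 0.1053]
ee_rot: [0.229, -3.133, 0.0]
ft_force: [-0.1, -0.5, -0.1]
finger_gap: 0.0189
grip_force: 29.3
```

```bash
python3 - <<'E'
from h import *
go((.4347,.1673,.09,98.5),(.4347,.1673,.025,98.5))
E
```

```text
now [0.4381 0.0495 0.1053] gap 0.0189 f [-0.1 -0.5 -0.1] grip 29.3
(0.4347, 0.1673, 0.09, 98.5) -> [-0.055, 0.468, 0.061, -0.0, -0.0, -0.002]
(0.4347, 0.1673, 0.025, 98.5) -> [0.0, 0.0, 0.26, 0.0, 0.0, 0.0]
```

Call:
{"fn": "send_rows", "kwargs": {"targets": [-0.055, 0.2, 0.061, 0, 0, 0, 0, -0.055, 0.468, 0.061, 0, 0, 0, 0, -0.055, 0.468, 0.061, 0, 0, 0, 0, -0.055, 0.468, 0.061, 0, 0, 0, 0, -0.055, 0.468, 0.061, 0, 0, 0, 0, -0.055, 0.468, 0.2, 0, 0, 0, 0, -0.055, 0.468, 0.29, 0, 0, 0, 0, -0.055, 0.468, 0.32, 0, 0, 0, 0, -0.055, 0.468, 0.32, 0, 0, 0, 0, -0.055, 0.468, 0.32, 0, 0, 0, 0, -0.055, 0.468, 0.32, 0, 0, 0, 0.34, -0.055, 0.468, 0.32, 0, 0, 0, 0.34]}}

```text
time: 14.0
tcp_pos: [0.4346, 0.1682, 0.026]
ee_rot: [-0.233, 3.132, 0.0]
ft_force: [0.9, 0.8, 0.4]
finger_gap: 0.0286
grip_force: 0.0
```

Call:
{"fn": "send_rows", "kwargs": {"targets": [0, 0, 0, 0, 0, 0, 0.34, 0, 0, 0, 0, 0, 0, 0.34, 0, 0, -0.1, 0, 0, 0, 0.34, 0, 0, -0.3, 0, 0, 0, 0.34, 0, 0, -0.5, 0, 0, 0, 0.34, 0, 0, -0.6, 0, 0, 0, 0.34, 0, 0, -0.6, 0, 0, 0, 0.34]}}

```text
time: 14.7
tcp_pos: [0.4358, 0.1691, 0.1791]
ee_rot: [-0.233, 3.127, 0.003]
ft_force: [0.1, 0.2, -1.0]
finger_gap: 0.0289
grip_force: 0.0
```

```bash
python3 - <<'E'
from h import *
d=snap("wrist");save(d,"w7.png");W=cloud(d)
z=W[...,2];g=d["img"].max(2)
k=((z>.003)&(z<.02)&(W[...,0]>.34)&(W[...,0]<.54)&(W[...,1]>.10)&(W[...,1]<.30)&(g>90)).astype(np.uint8)
n,l,st,_=cv2.connectedComponentsWithStats(k)
for i in range(1,n):
    if st[i,4]>80: 
        P=W[l==i];print(st[i],cv2.minAreaRect(P[:,:2].astype(np.float32)),P[:,:2].min(0),P[:,:2].max(0))
go((.45,.02,.25,0),(.5908,-.1605,.25,0),(.5908,-.1605,.125,0))
E
```

```text
[ 365  104   26  133 1600] ((0.42651835083961487, 0.2217004895210266), (0.13182573020458221, 0.02577836997807026), 10.80420970916748) [0.36069785 0.20760931] [0.49189463 0.243375  ]
[ 309  106   26  133 1613] ((0.4366217255592346, 0.16808642446994781), (0.13172927498817444, 0.02542649582028389), 7.665398120880127) [0.3718708  0.15203263] [0.50192101 0.18675255]
[408 148  16 110 140] ((0.4500327408313751, 0.26441043615341187), (0.11371738463640213, 0.0052673849277198315), 7.000234127044678) [0.39379766 0.254867  ] [0.50678858 0.27271908]
[295 252  57  12 135] ((0.5253740549087524, 0.18290479481220245), (0.007103264331817627, 0.05887145921587944), 13.013542175292969) [0.51585906 0.15343825] [0.53006536 0.2111516 ]
now [0.435  0.1686 0.1771] gap 0.0289 f [ 0.2  0.7 -0.4] grip 0.0
(0.45, 0.02, 0.25, 0) -> [0.028, -0.597, -0.292, 0.002, 0.001, 1.095]
(0.5908, -0.1605, 0.25, 0) -> [-0.722, 0.563, 0.0, 0.0, 0.0, 0.0]
(0.5908, -0.1605, 0.125, 0) -> [0.0, 0.0, 0.5, 0.0, 0.0, 0.0]
```

View pics/w7.png

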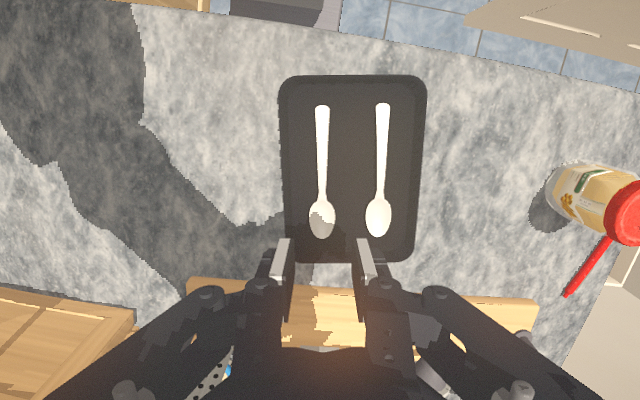

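Call:
{"fn": "send_rows", "kwargs": {"targets": [0.03, -0.6, -0.3, 0, 0, 0.8, 0.5, 0.03, -0.6, -0.3, 0, 0, 0.8, 0.5, 0.03, -0.6, -0.3, 0, 0, 0.8, 0.5, 0.03, -0.6, -0.3, 0, 0, 0.8, 0.5, 0.03, -0.6, -0.3, 0, 0, 0.8, 0.5, 0.03, -0.6, -0.3, 0, 0, 0.8, 0.5, 0.03, -0.6, -0.3, 0, 0, 0.8, 0.5, 0.03, -0.6, -0.3, 0, 0, 0.8, 0.5, 0.03, -0.6, -0.3, 0, 0, 0.8, 0.5, 0.03, -0.6, -0.3, 0, 0, 0.8, 0.5]}}

```text
time: 15.75
tcp_pos: [0.4486, 0.0189, 0.2492]
ee_rot: [-1.652, -2.67, 0.002]
ft_force: [0.7, 0.3, 0.2]
finger_gap: 0.0426
grip_force: 0.0
```

```bash
python3 - <<'E'
from h import *
go((.5908,-.1605,.24,0))
E
```

```text
now [0.4486 0.0189 0.2492] gap 0.0426 f [0.7 0.3 0.2] grip 0.0
(0.5908, -0.1605, 0.24, 0) -> [-0.896, 0.189, 0.036, -0.001, -0.0, 0.294]
```

Call:
{"fn": "send_rows", "kwargs": {"targets": [-0.896, 0.189, 0.036, 0, 0, 0.294, 0.38, -0.896, 0.189, 0.036, 0, 0, 0.294, 0.38, -0.896, 0.189, 0.036, 0, 0, 0.294, 0.38, -0.896, 0.189, 0.036, 0, 0, 0.294, 0.38, -0.896, 0.189, 0.036, 0, 0, 0.294, 0.38, -0.896, 0.189, 0.036, 0, 0, 0.294, 0.38, -0.896, 0.189, 0.036, 0, 0, 0.294, 0.38, -0.896, 0.189, 0.036, 0, 0, 0.294, 0.38, -0.896, 0.189, 0.036, 0, 0, 0.294, 0.38]}}

```text
time: 16.65
tcp_pos: [0.5911, -0.1593, 0.2413]
ee_rot: [-2.217, -2.225, -0.0]
ft_force: [-0.4, 0.2, 0.4]
finger_gap: 0.0322
grip_force: 0.0
```

```bash
python3 - <<'E'
from h import *
for n in["wrist","scene"]:
    d=snap(n);W=cloud(d);k=(abs(W[...,2]-.128)<.004)&(W[...,0]<.605)&(W[...,0]>.57)&(W[...,1]<-.11)&(W[...,1]>-.21);P=W[k]
    if len(P)>5:print(n,len(P),np.median(P,0),P.min(0),P.max(0))
go((.591,-.1605,.125,0))
E
```

```text
wrist 1678 [ 0.59278713 -0.15418498  0.12791701] [ 0.58735651 -0.20986928  0.12410567] [ 0.60498775 -0.11002959  0.1312144 ]
scene 100 [ 0.59062458 -0.16123152  0.12878358] [ 0.58380624 -0.20947793  0.12433242] [ 0.602325   -0.1112182   0.13181788]
now [ 0.5912 -0.1596  0.2416] gap 0.0325 f [-0.1 -0.3  0.3] grip 0.0
(0.591, -0.1605, 0.125, 0) -> [-0.004, -0.001, 0.466, 0.0, -0.0, 0.002]
```

Call:
{"fn": "send_rows", "kwargs": {"targets": [-0.004, 0.003, 0.15, 0, 0, 0, 0.38, -0.004, 0.003, 0.3, 0, 0, 0, 0.38, -0.004, 0.003, 0.4, 0, 0, 0, 0.38, -0.004, 0.003, 0.466, 0, 0, 0, 0.38, -0.004, 0.003, 0.466, 0, 0, 0, 0.38, -0.004, 0.003, 0.466, 0, 0, 0, 0, -0.004, 0.003, 0.466, 0, 0, 0, 0, -0.004, 0.003, 0.466, 0, 0, 0, 0, -0.004, 0.003, 0.466, 0, 0, 0, 0, -0.004, 0.003, 0.466, 0, 0, 0, 0], "force": 30}}

```text
time: 17.75
tcp_pos: [0.5923, -0.161, 0.1252]
ee_rot: [2.219, 2.223, 0.001]
ft_force: [-0.7, 2.4, 6.4]
finger_gap: 0.0082
grip_force: 29.4
```

Call:
{"fn": "send_rows", "kwargs": {"targets": [0, -0.04, 0, 0, 0, 0, 0, 0, -0.1, 0, 0, 0, 0, 0, 0, -0.17, 0, 0, 0, 0, 0, 0, -0.24, 0, 0, 0, 0, 0, 0, -0.31, 0, 0, 0, 0, 0, 0, -0.38, 0, 0, 0, 0, 0, 0, -0.45, 0, 0, 0, 0, 0, 0, -0.52, 0, 0, 0, 0, 0, 0, -0.59, 0, 0, 0, 0, 0, 0, -0.64, 0, 0, 0, 0, 0, 0, -0.67, 0, 0, 0, 0, 0, 0, -0.67, 0, 0, 0, 0, 0]}}

```text
time: 18.95
tcp_pos: [0.4289, -0.1612, 0.1262]
ee_rot: [2.213, 2.219, 0.01]
ft_force: [25.0, 5.6, -9.7]
finger_gap: 0.0089
grip_force: 31.0
```

Call:
{"fn": "send_rows", "kwargs": {"targets": [0, 0, 0, 0, 0, 0, 0, 0, 0, 0, 0, 0, 0, 0, 0, 0, 0, 0, 0, 0, 0]}}

```text
time: 19.25
tcp_pos: [0.4289, -0.1612, 0.1262]
ee_rot: [2.213, 2.22, 0.009]
ft_force: [23.5, 4.7, -3.4]
finger_gap: 0.0087
grip_force: 31.4
```

```bash
python3 - <<'E'
from h import *
go((.422,-.161,.125,0))
d=snap("scene");save(d,"s8.png",(300,120,500,270),4)
E
```

```text
now [ 0.4289 -0.1612  0.1262] gap 0.0087 f [23.5  4.7 -3.4] grip 31.4
(0.422, -0.161, 0.125, 0) -> [0.001, -0.028, 0.005, 0.005, 0.001, 0.002]
```

View pics/s8.png

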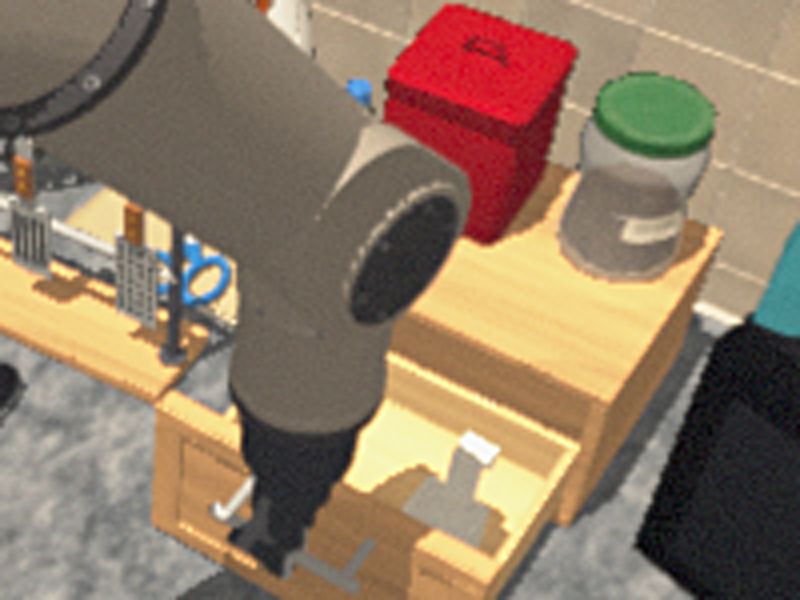

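Call:
{"fn": "send_rows", "kwargs": {"targets": [0, 0, 0, 0, 0, 0, 0.38, 0, 0, 0, 0, 0, 0, 0.38, 0, 0, 0, 0, 0, 0, 0.38, 0, 0, 0, 0, 0, 0, 0.38, 0, 0, -0.2, 0, 0, 0, 0.38, 0, 0, -0.4, 0, 0, 0, 0.38, 0, 0, -0.5, 0, 0, 0, 0.38, 0.2, 0.2, -0.7, 0, 0, 0, 0.38, 0.4, 0.3, -0.9, 0, 0, 0, 0.38, 0.5, 0.4, -0.9, 0, 0, 0, 0.38, 0.5, 0.4, -0.9, 0, 0, 0, 0.38, 0.5, 0.4, -0.9, 0, 0, 0, 0.38]}}

```text
time: 20.5
tcp_pos: [0.5271, -0.032, 0.3516]
ee_rot: [2.213, 2.228, 0.005]
ft_force: [-0.1, -0.5, 0.2]
finger_gap: 0.0327
grip_force: 0.0
```

```bash
python3 - <<'E'
from h import *
s=robot.sense();print(s["tcp_pos"],s["ee_rot"],s["ft_force"])
for n in["wrist","scene","side"]:
    d=snap(n);save(d,n+"9.png",sc=1.25 if n=="wrist" else 1);W=cloud(d);np.save(n+"9.npy",W)
    k=(abs(W[...,2]-.128)<.004)&(W[...,0]<.45)&(W[...,0]>.39)&(W[...,1]<-.11)&(W[...,1]>-.21);P=W[k]
    if len(P)>5:print(n,len(P),np.median(P,0),P.min(0),P.max(0))
    for t in["caddy0_hook","caddy0_box"]:
        for r in robot.boxes_of(t,n):
            b=np.array(r["bbox"]);u,v=int(b[0]),int(b[1]); print(n,t,b.round(),round(r["confidence"],2),W[min(v,399),min(u,639)].round(3))
E
```

```text
[ 0.52709913 -0.03203936  0.35160402] [2.21290709 2.22830062 0.00468333] [-0.06632012 -0.52259678  0.18778621]
wrist 483 [ 0.43235281 -0.13771503  0.12789177] [ 0.42569197 -0.18500442  0.12401198] [ 0.44981544 -0.11002967  0.13045478]
wrist caddy0_hook [339. 286.  49.  65.] 0.72 [ 0.555 -0.251  0.039]
wrist caddy0_box [335. 287.  54.  69.] 0.63 [ 0.55  -0.251  0.04 ]
scene 135 [ 0.42904878 -0.16306347  0.12905846] [ 0.42285342 -0.20917861  0.12409388] [ 0.44694075 -0.11010986  0.13182205]
scene caddy0_hook [412. 242.  29.  29.] 0.65 [ 0.57  -0.22   0.092]
scene caddy0_box [411. 242.  24.  26.] 0.69 [ 0.572 -0.212  0.089]
side 75 [ 0.42612906 -0.16542187  0.1281988 ] [ 0.41964521 -0.20972185  0.12492365] [ 0.44896735 -0.11118993  0.13187186]
side caddy0_hook [400. 168.  14.  24.] 0.79 [ 0.563 -0.241  0.094]
side caddy0_hook [362. 178.  17.  23.] 0.6 [ 0.562 -0.094  0.078]
side caddy0_box [396. 169.  18.  26.] 0.69 [ 0.567 -0.228  0.086]
```

View pics/wrist9.png

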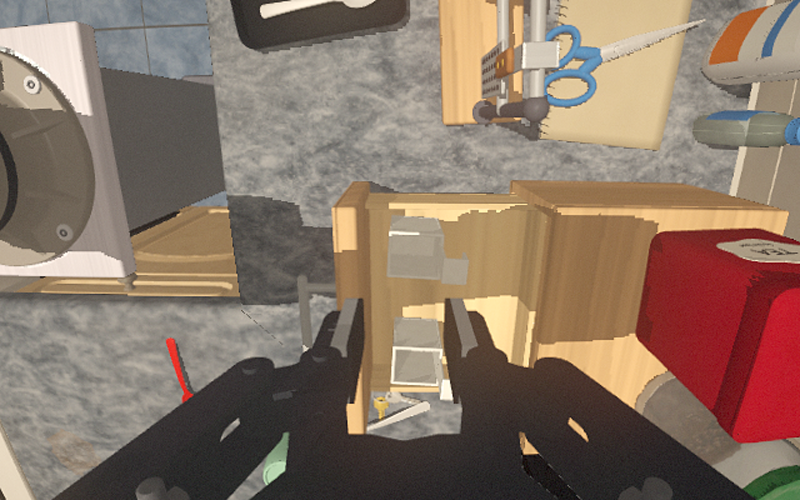

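```bash
python3 - <<'E'
from h import *
for n in["wrist","scene","side"]:
    W=np.load(n+"9.npy")
    k=(abs(W[...,2]-.155)<.006)&(W[...,0]<.72)&(W[...,0]>.6)&(W[...,1]<-.04)&(W[...,1]>-.29);P=W[k]
    print(n,len(P),[(y.round(2),P[abs(P[:,1]-y)<.01][:,0].min().round(4)) for y in np.arange(-.28,-.04,.03) if (abs(P[:,1]-y)<.01).sum()>2])
    k=(W[...,2]>.08)&(W[...,2]<.145)&(W[...,0]<.67)&(W[...,0]>.6)&(W[...,1]<-.05)&(W[...,1]>-.28);P=W[k]
    if len(P)>5:print("  front",len(P),np.percentile(P[:,0],[10,50,90]))
    # drawer front panel
    k=(abs(W[...,2]-.14)<.02)&(W[...,0]<.5)&(W[...,0]>.44)&(W[...,1]<-.04)&(W[...,1]>-.30);P=W[k]
    if len(P)>5:print("  panel",len(P),P.min(0),P.max(0),np.median(P,0))
    # drawer extents & caddies
    g=cv2.resize(cv2.imread(f"pics/{n}9.png"),(640,400)).astype(int)
    k=(g.max(2)-g.min(2)<30)&(W[...,0]>.47)&(W[...,0]<.64)&(W[...,1]>-.3)&(W[...,1]<-.04)&(W[...,2]>.06)&(W[...,2]<.15)
    nn,l,st,_=cv2.connectedComponentsWithStats(k.astype(np.uint8))
    for i in range(1,nn):
        if st[i,4]>25:P=W[l==i];print("  white",st[i],P.min(0).round(3),P.max(0).round(3),np.median(P,0).round(3))
E
```

```text
wrist 6177 [(np.float64(-0.28), np.float64(0.6579)), (np.float64(-0.25), np.float64(0.7014)), (np.float64(-0.19), np.float64(0.6586)), (np.float64(-0.16), np.float64(0.6578)), (np.float64(-0.13), np.float64(0.6575)), (np.float64(-0.1), np.float64(0.6575)), (np.float64(-0.07), np.float64(0.6571)), (np.float64(-0.04), np.float64(0.6574))]
  front 36 [0.65786879 0.65816433 0.65853965]
  panel 2108 [ 0.44006499 -0.28966871  0.12000363] [ 0.4891094  -0.0400162   0.15226458] [ 0.47989054 -0.09602533  0.14951152]
  white [311 185  24   4  45] [ 0.514 -0.07   0.088] [ 0.544 -0.066  0.092] [ 0.528 -0.067  0.09 ]
  white [314 271   9  16  44] [ 0.518 -0.216  0.074] [ 0.529 -0.2    0.092] [ 0.521 -0.202  0.088]
  white [321 278  28   2  32] [ 0.528 -0.205  0.088] [ 0.566 -0.202  0.092] [ 0.544 -0.204  0.091]
  white [314 293  30  15 146] [ 0.518 -0.252  0.062] [ 0.561 -0.248  0.092] [ 0.539 -0.251  0.084]
  white [352 303  11  17  98] [ 0.57  -0.242  0.127] [ 0.583 -0.217  0.131] [ 0.575 -0.228  0.129]
scene 1293 [(np.float64(-0.28), np.float64(0.6552)), (np.float64(-0.25), np.float64(0.6567)),
[... 961 characters left out ...]
0.22), np.float64(0.6531)), (np.float64(-0.19), np.float64(0.6522)), (np.float64(-0.16), np.float64(0.6534)), (np.float64(-0.1), np.float64(0.6644)), (np.float64(-0.07), np.float64(0.6517)), (np.float64(-0.04), np.float64(0.6529))]
  front 18 [0.65667284 0.65792574 0.65994718]
  panel 462 [ 0.44005704 -0.22993027  0.12005317] [ 0.48638937 -0.04056826  0.15778902] [ 0.4670163  -0.13156624  0.14760981]
  white [393 156   8   6  35] [ 0.566 -0.245  0.124] [ 0.59  -0.219  0.135] [ 0.578 -0.232  0.13 ]
  white [356 165  15  21 146] [ 0.529 -0.117  0.06 ] [ 0.584 -0.065  0.133] [ 0.563 -0.095  0.09 ]
  white [390 168   4  10  28] [ 0.527 -0.218  0.061] [ 0.57  -0.201  0.094] [ 0.551 -0.205  0.087]
```

Call:
{"fn": "send_rows", "kwargs": {"targets": [-0.2, 0.2, 0.1, 0, 0, 0, 1, -0.4, 0.2, 0.1, 0, 0, 0, 1, -0.4, 0.2, 0.1, 0, 0, 0, 1, -0.4, 0.2, 0.1, 0, 0, 0, 1, -0.4, 0.2, 0.1, 0, 0, 0, 1]}}

```text
time: 21.45
tcp_pos: [0.5744, -0.1365, 0.3245]
ee_rot: [-2.22, -2.222, 0.0]
ft_force: [0.1, -0.1, -1.1]
finger_gap: 0.0852
grip_force: 0.0
```

```bash
cat > cad.py <<'E'
from h import *
def hooks(n,tag,box=(.47,.64,-.3,-.04)):
    d=snap(n);save(d,tag+".png",sc=1.25);W=cloud(d);np.save(tag+".npy",W)
    g=d["img"].astype(int)
    k=(g.max(2)-g.min(2)<45)&(W[...,0]>box[0])&(W[...,0]<box[1])&(W[...,1]>box[2])&(W[...,1]<box[3])
    for nm,lo,hi,ar in(("hook",.12,.14,15),("rim",.084,.096,30)):
        nn,l,st,_=cv2.connectedComponentsWithStats((k&(W[...,2]>lo)&(W[...,2]<hi)).astype(np.uint8))
        for i in range(1,nn):
            if st[i,4]>ar:
                P=W[l==i];r=cv2.minAreaRect(P[:,:2].astype(np.float32))
                print(n,nm,st[i],P.min(0).round(4),P.max(0).round(4),"rect",np.round(r[0],4),np.round(r[1],4),round(r[2],1))
E
python3 - <<'E'
from cad import *
hooks("wrist","w10");hooks("scene","s10");hooks("side","d10")
go((.58,-.228,.2,0))
E
```

```text
wrist hook [313 116  25  28 621] [ 0.5653 -0.1076  0.1211] [ 0.5895 -0.0808  0.1307] rect [ 0.5775 -0.0943] [0.026 0.024] 86.9
wrist hook [317 238  23  24 437] [ 0.5687 -0.2433  0.1203] [ 0.5938 -0.2166  0.1306] rect [ 0.5814 -0.23  ] [0.0263 0.024 ] 86.9
wrist rim [267 100  52  49 477] [ 0.5116 -0.119   0.0841] [ 0.5699 -0.0657  0.093 ] rect [ 0.541  -0.0922] [0.0515 0.0559] 86.4
wrist rim [276 214  46  41 453] [ 0.5159 -0.2548  0.084 ] [ 0.5732 -0.2019  0.096 ] rect [ 0.5449 -0.2282] [0.0514 0.0562] 87.3
scene hook [372 209  11  11  68] [ 0.5641 -0.1045  0.1206] [ 0.5917 -0.0799  0.1349] rect [ 0.5781 -0.0922] [0.0244 0.0278] 87.8
scene hook [413 228  12  12  76] [ 0.5672 -0.24    0.121 ] [ 0.593  -0.2145  0.1351] rect [ 0.5801 -0.2272] [0.0254 0.0248] 86.4
scene rim [361 220  20  14  60] [ 0.5354 -0.1155  0.0841] [ 0.5705 -0.064   0.0951] rect [ 0.553  -0.0898] [0.0514 0.035 ] 89.8
scene rim [401 239  22  17  75] [ 0.5332 -0.2521  0.0844] [ 0.5747 -0.2001  0.0954] rect [ 0.554  -0.2261] [0.0509 0.039 ] 86.7
side hook [393 156   8   8  43] [ 0.5635 -0.245   0.1222] [ 0.5896 -0.219   0.1359] rect [ 0.5763 -0.2326] [0.0253 0.0261] 4.0
side hook [359 165   8   8  44] [ 0.5597 -0.1068  0.12  ] [ 0.5867 -0.0805  0.1351] rect [ 0.5726 -0.0935] [0.0252 0.0277] 83.1
side rim [390 166  15  13  42] [ 0.5223 -0.2556  0.0843] [ 0.5718 -0.201   0.0957] rect [ 0.5463 -0.2284] [0.0517 0.0514] 86.4
now [ 0.5746 -0.1353  0.3251] gap 0.0852 f [ 0.4 -0.3 -0.1] grip 0.0
(0.58, -0.228, 0.2, 0) -> [-0.371, 0.02, 0.5, 0.0, -0.0, 0.002]
```

View pics/w10.png

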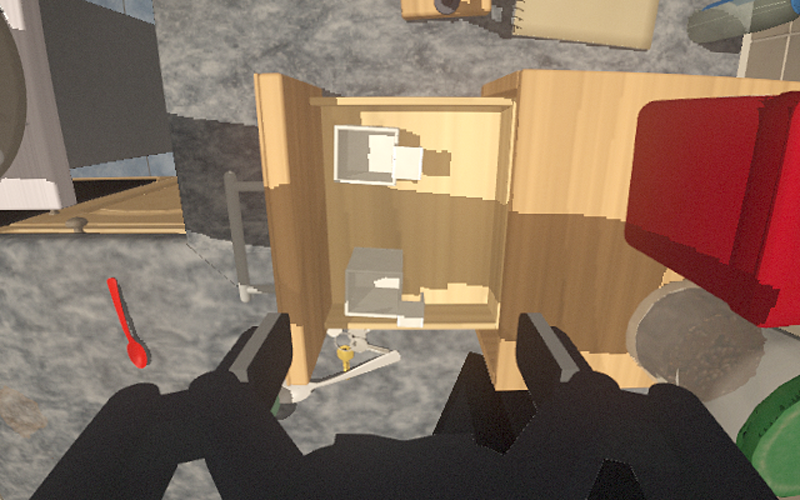

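```bash
python3 - <<'E'
from h import *
go((.58,.0,.38,0),(.58,.2,.38,0))
E
```

```text
now [ 0.5746 -0.1353  0.3251] gap 0.0852 f [ 0.4 -0.3 -0.1] grip 0.0
(0.58, 0.0, 0.38, 0) -> [0.541, 0.023, -0.219, 0.0, -0.0, 0.002]
(0.58, 0.2, 0.38, 0) -> [0.8, 0.0, 0.0, 0.0, 0.0, 0.0]
```

Call:
{"fn": "send_rows", "kwargs": {"targets": [0.2, 0.02, -0.2, 0, 0, 0, 1, 0.4, 0.02, -0.2, 0, 0, 0, 1, 0.6, 0.02, -0.2, 0, 0, 0, 1, 0.8, 0.02, -0.2, 0, 0, 0, 1, 1.0, 0.02, -0.2, 0, 0, 0, 1, 1.0, 0.02, -0.2, 0, 0, 0, 1, 1.0, 0.02, -0.2, 0, 0, 0, 1]}}

```text
time: 22.3
tcp_pos: [0.5785, 0.1176, 0.375]
ee_rot: [-2.213, -2.229, -0.001]
ft_force: [0.7, -0.4, 0.7]
finger_gap: 0.0854
grip_force: 0.0
```

Call:
{"fn": "send_rows", "kwargs": {"targets": [0.2, 0, 0, 0, 0, 0, 1, 0.36, 0, 0, 0, 0, 0, 1, 0.36, 0, 0, 0, 0, 0, 1, 0.36, 0, 0, 0, 0, 0, 1, 0.36, 0, 0, 0, 0, 0, 1]}}

```text
time: 22.8
tcp_pos: [0.5794, 0.2018, 0.3749]
ee_rot: [2.221, 2.221, -0.0]
ft_force: [0.4, -0.8, 0.8]
finger_gap: 0.0848
grip_force: 0.0
```

```bash
python3 - <<'E'
from h import *
d=snap("wrist");save(d,"w11.png",sc=1.25);W=cloud(d);np.save("w11.npy",W);print(robot.sense()["tcp_pos"])
for t in["slice_hook","ladle_hook","grater_hook","strainer_hook"]:
    for r in robot.boxes_of(t,"wrist")[:2]:
        b=np.array(r["bbox"]);u,v=int(b[0]),int(b[1]);print(t,b.round(),round(r["confidence"],2),W[min(v,399),min(u,639)].round(3))
g=d["img"].astype(int);z=W[...,2]
k=(z>.193)&(z<.2055)&(W[...,0]>.56)&(W[...,0]<.64)&(W[...,1]>.03)&(W[...,1]<.46);P=W[k]
k2=abs(P[:,0]-(.6165-.064*P[:,1]))<.006;print("bar",np.polyfit(P[k2,1],P[k2,0],1),k2.sum())
k=((z>.2062)&(z<.216)&(W[...,0]>.56)&(W[...,0]<.65)&(W[...,1]>.02)&(W[...,1]<.47))
nn,l,st,_=cv2.connectedComponentsWithStats(k.astype(np.uint8))
for i in range(1,nn):
    if st[i,4]>25:P=W[l==i];print("hook",st[i],P.min(0).round(4),P.max(0).round(4),np.round(cv2.minAreaRect(P[:,:2].astype(np.float32))[0],4))
k=((z>.05)&(z<.15)&(W[...,0]>.52)&(W[...,0]<.615)&(W[...,1]>.04)&(W[...,1]<.45))
nn,l,st,_=cv2.connectedComponentsWithStats(k.astype(np.uint8))
for i in range(1,nn):
    if st[i,4]>60:P=W[l==i];print("body",st[i],P.min(0).round(4),P.max(0).round(4))
E
```

```text
[0.57947386 0.20177971 0.37500409]
slice_hook [348. 176.  32.  44.] 0.88 [0.605 0.203 0.204]
ladle_hook [321.   7.  21.  14.] 0.64 [0.578 0.378 0.089]
grater_hook [351. 251.  34.  75.] 0.93 [0.61  0.121 0.203]
grater_hook [201.   6.  36.  11.] 0.36 [0.411 0.399 0.021]
strainer_hook [338.  87.  47.  38.] 0.98 [0.593 0.285 0.206]
bar [-0.06114961  0.6179348 ] 2075
hook [334  70  27  21 359] [0.5903 0.2823 0.2062] [0.6134 0.2992 0.2086] [0.6017 0.2906]
hook [339 181  25  17 311] [0.5961 0.1822 0.2062] [0.6198 0.1988 0.2087] [0.6078 0.1903]
hook [344 275  22  14 226] [0.6033 0.0777 0.2062] [0.6263 0.0944 0.2088] [0.6147 0.086 ]
hook [351 302  10   9  57] [0.6121 0.049  0.2063] [0.6222 0.0594 0.2091] [0.6172 0.0542]
body [ 313    0   33  182 1540] [0.5682 0.1738 0.0554] [0.6084 0.385  0.1476]
body [339 198  11  77 476] [0.602  0.0529 0.055 ] [0.615  0.1518 0.1498]
```

View pics/w11.png

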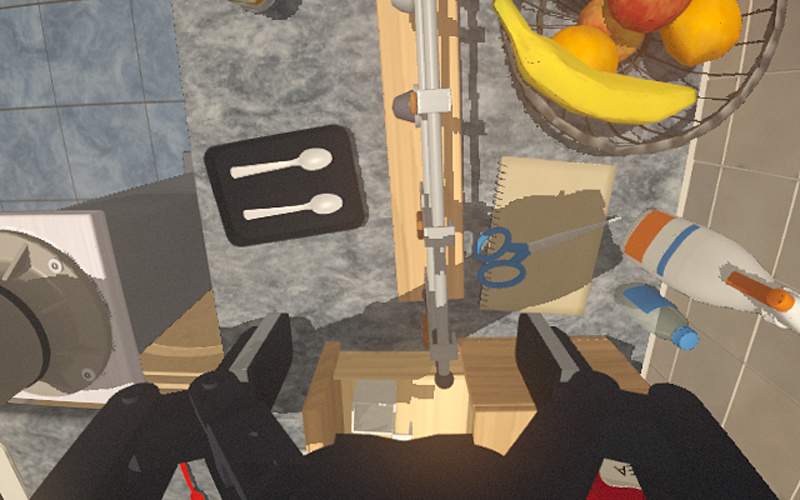

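```bash
python3 - <<'E'
from h import *
W=np.load("w11.npy");z=W[...,2]
for y in(.11,.125,.15,.165,.215,.23,.25,.265,.31,.33):
    P=W[(abs(W[...,1]-y)<.006)&(z>.19)&(z<.2065)&(abs(W[...,0]-.605)<.03)]
    if len(P)>10: 
        t=P[P[:,2]>P[:,2].max()-.0012];print(y,P[:,2].max().round(4),"top x",np.median(t[:,0]).round(4),"range",P[:,0].min().round(4),P[:,0].max().round(4))
go((.581,0,.38,0),(.581,-.2295,.21,-3),(.581,-.2295,.129,-3))
E
```

```text
0.11 0.2049 top x 0.6126 range 0.6084 0.6186
0.125 0.2049 top x 0.6119 range 0.6069 0.6168
0.15 0.205 top x 0.6103 range 0.6054 0.6149
0.165 0.2053 top x 0.6097 range 0.6049 0.6144
0.215 0.2053 top x 0.6065 range 0.6017 0.6108
0.23 0.2054 top x 0.606 range 0.6005 0.6104
0.25 0.2051 top x 0.6046 range 0.5992 0.6088
0.265 0.205 top x 0.6026 range 0.5981 0.6086
0.31 0.2052 top x 0.6006 range 0.5955 0.6055
0.33 0.2058 top x 0.5995 range 0.5944 0.6041
now [0.5793 0.2027 0.375 ] gap 0.0855 f [ 0.6 -0.1  0.4] grip 0.0
(0.581, 0, 0.38, 0) -> [-0.811, 0.007, -0.02, 0.0, 0.0, 0.0]
(0.581, -0.2295, 0.21, -3) -> [-0.918, 0.0, 0.68, 0.0, 0.0, 0.033]
(0.581, -0.2295, 0.129, -3) -> [0.0, 0.0, 0.324, 0.0, 0.0, 0.0]
```

Call:
{"fn": "send_rows", "kwargs": {"targets": [-0.2, 0.007, 0, 0, 0, 0, 0.55, -0.4, 0.007, 0, 0, 0, 0, 0.55, -0.6, 0.007, 0, 0, 0, 0, 0.55, -0.8, 0.007, 0, 0, 0, 0, 0.55, -1, 0.007, 0, 0, 0, 0, 0.55, -1, 0.007, 0, 0, 0, 0, 0.55, -1, 0.007, 0, 0, 0, 0, 0.55]}}

```text
time: 23.75
tcp_pos: [0.5811, -0.048, 0.375]
ee_rot: [2.223, 2.22, 0.0]
ft_force: [0.8, 0.6, -1.0]
finger_gap: 0.0473
grip_force: 0.0
```

Call:
{"fn": "send_rows", "kwargs": {"targets": [-0.2, 0, 0.1, 0, 0, 0.033, 0.55, -0.4, 0, 0.2, 0, 0, 0.033, 0.55, -0.6, 0, 0.4, 0, 0, 0.033, 0.55, -0.72, 0, 0.5, 0, 0, 0.033, 0.55, -0.72, 0, 0.6, 0, 0, 0.033, 0.55, -0.72, 0, 0.66, 0, 0, 0.033, 0.55, -0.72, 0, 0.66, 0, 0, 0.033, 0.55, -0.72, 0, 0.66, 0, 0, 0.033, 0.55]}}

```text
time: 24.55
tcp_pos: [0.5826, -0.2247, 0.2109]
ee_rot: [2.274, 2.167, 0.002]
ft_force: [-0.1, 0.7, -0.5]
finger_gap: 0.0471
grip_force: 0.0
```

```bash
python3 - <<'E'
from cad import *
hooks("wrist","w12")
go((.581,-.2295,.129,-3))
E
```

```text
wrist hook [ 282    0   41   29 1104] [ 0.5649 -0.1082  0.1204] [ 0.5894 -0.0924  0.1311] rect [ 0.5772 -0.1003] [0.0146 0.0241] 85.8
wrist hook [ 303  196   35   38 1200] [ 0.5688 -0.243   0.1203] [ 0.5939 -0.2166  0.1308] rect [ 0.5813 -0.2298] [0.0257 0.0241] 87.1
wrist rim [213   0  82  57 804] [ 0.5113 -0.1193  0.084 ] [ 0.569  -0.0787  0.0947] rect [ 0.5405 -0.099 ] [0.038  0.0572] 86.9
wrist rim [ 240  168   71   60 1007] [ 0.5157 -0.254   0.084 ] [ 0.5736 -0.2015  0.0956] rect [ 0.5447 -0.2281] [0.0508 0.0566] 87.2
now [ 0.5828 -0.2249  0.2115] gap 0.0473 f [-0.5 -0.5  0.6] grip 0.0
(0.581, -0.2295, 0.129, -3) -> [-0.019, -0.007, 0.33, 0.001, -0.0, 0.003]
```

Call:
{"fn": "send_rows", "kwargs": {"targets": [-0.019, -0.006, 0.1, 0, 0, 0, 0.55, -0.019, -0.006, 0.2, 0, 0, 0, 0.55, -0.019, -0.006, 0.28, 0, 0, 0, 0.55, -0.019, -0.006, 0.33, 0, 0, 0, 0.55, -0.019, -0.006, 0.33, 0, 0, 0, 0.55, -0.019, -0.006, 0.33, 0, 0, 0, 0, -0.019, -0.006, 0.33, 0, 0, 0, 0, -0.019, -0.006, 0.33, 0, 0, 0, 0, -0.019, -0.006, 0.33, 0, 0, 0, 0, -0.019, -0.006, 0.33, 0, 0, 0, 0], "force": 40}}

```text
time: 25.6
tcp_pos: [0.5808, -0.2311, 0.1289]
ee_rot: [2.275, 2.164, 0.002]
ft_force: [-0.4, 1.2, 7.0]
finger_gap: 0.023
grip_force: 39.8
```

Call:
{"fn": "send_rows", "kwargs": {"targets": [0, 0, -0.06, 0, 0, 0, 0, 0, 0, -0.16, 0, 0, 0, 0, 0, 0, -0.28, 0, 0, 0, 0, 0, 0, -0.42, 0, 0, 0, 0, 0, 0, -0.56, 0, 0, 0, 0, 0, 0, -0.7, 0, 0, 0, 0, 0, 0, -0.84, 0, 0, 0, 0, 0, 0, -0.96, 0, 0, 0, 0, 0, 0, -1, 0, 0, 0, 0, 0, 0, -1, 0, 0, 0, 0]}}

```text
time: 26.6
tcp_pos: [0.58, -0.2312, 0.3796]
ee_rot: [2.275, 2.163, 0.003]
ft_force: [0.8, -0.4, -1.4]
finger_gap: 0.0234
grip_force: 39.9
```

```bash
python3 - <<'E'
from h import *
s=robot.sense();d=snap("wrist");save(d,"w13.png",sc=1.25);W=cloud(d)
p=np.array(s["tcp_pos"]);M=R.from_rotvec(s["ee_rot"]).as_matrix();T=(W-p)@M
g=d["img"].astype(int);w=(g.max(2)-g.min(2)<40)&(g.min(2)>80)&(abs(T[...,0])<.05)&(abs(T[...,1]+.03)<.05)
for nm,a,b in(("hooktop",-.006,.003),("rim",.034,.046)):
    P=T[w&(T[...,2]>a)&(T[...,2]<b)]
    if len(P)>5:
        r=cv2.minAreaRect(P[:,:2].astype(np.float32));print(nm,len(P),P.min(0).round(4),P.max(0).round(4),np.round(r[0],4),np.round(r[1],4),r[2],np.median(P,0))
go((.581,0,.38,0),(.6053,.2405,.38,3.5))
E
```

```text
hooktop 2882 [-0.012  -0.0182 -0.0058] [0.0146 0.0191 0.003 ] [0.0012 0.0004] [0.0264 0.0372] 1.0684771537780762 [0.00368253 0.00113304 0.00023948]
rim 2141 [-0.0244 -0.0649  0.0341] [ 0.0269 -0.0076  0.046 ] [ 0.0012 -0.0362] [0.0574 0.0513] 89.94843292236328 [ 0.01428615 -0.04974659  0.03908762]
now [ 0.5796 -0.231   0.3777] gap 0.0233 f [-0.4  0.4 -2.2] grip 39.9
(0.581, 0, 0.38, 0) -> [0.923, -0.041, -0.009, 0.0, 0.0, -0.032]
(0.6053, 0.2405, 0.38, 3.5) -> [0.962, 0.097, 0.0, 0.0, 0.0, -0.039]
```

View pics/w13.png

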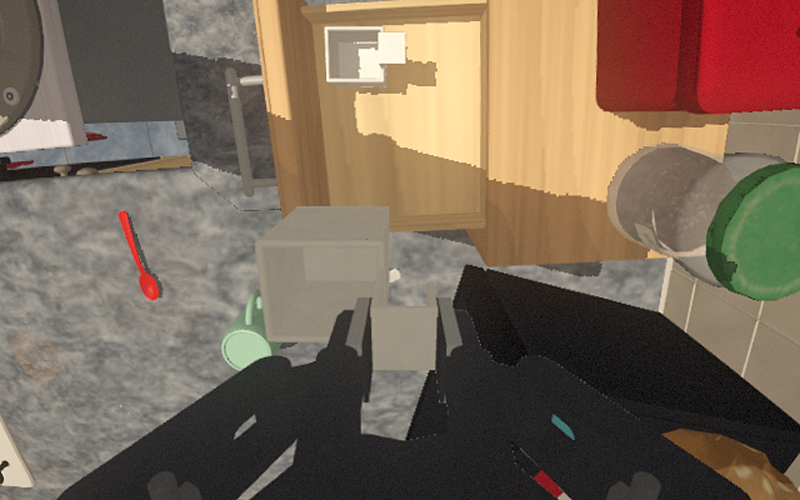

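Call:
{"fn": "send_rows", "kwargs": {"targets": [0.1, 0, -0.01, 0, 0, -0.032, 0, 0.25, -0.02, -0.01, 0, 0, -0.032, 0, 0.41, -0.04, -0.01, 0, 0, -0.032, 0, 0.57, -0.04, -0.01, 0, 0, -0.032, 0, 0.73, -0.04, -0.01, 0, 0, -0.032, 0, 0.88, -0.04, -0.01, 0, 0, -0.032, 0, 0.92, -0.04, -0.01, 0, 0, -0.032, 0, 0.92, -0.04, -0.01, 0, 0, -0.032, 0]}}

```text
time: 27.45
tcp_pos: [0.5808, 0.0016, 0.3785]
ee_rot: [-2.216, -2.225, 0.002]
ft_force: [-0.1, -1.2, -2.3]
finger_gap: 0.0235
grip_force: 39.8
```

Call:
{"fn": "send_rows", "kwargs": {"targets": [0.1, 0.01, 0, 0, 0, -0.04, 0, 0.25, 0.03, 0, 0, 0, -0.04, 0, 0.4, 0.05, 0, 0, 0, -0.04, 0, 0.55, 0.07, 0, 0, 0, -0.04, 0, 0.7, 0.09, 0, 0, 0, -0.04, 0, 0.85, 0.097, 0, 0, 0, -0.04, 0, 0.93, 0.097, 0, 0, 0, -0.04, 0, 0.957, 0.097, 0, 0, 0, -0.04, 0, 0.957, 0.097, 0, 0, 0, -0.04, 0, 0.957, 0.097, 0, 0, 0, -0.04, 0]}}

```text
time: 28.45
tcp_pos: [0.606, 0.2366, 0.3795]
ee_rot: [2.152, 2.288, -0.001]
ft_force: [0.2, -0.5, -0.5]
finger_gap: 0.0231
grip_force: 39.8
```

```bash
python3 - <<'E'
from h import *
s=robot.sense();d=snap("wrist");W=cloud(d);z=W[...,2];save(d,"w14.png",sc=1.25)
k=((z>.2062)&(z<.216)&(W[...,0]>.56)&(W[...,0]<.65)&(W[...,1]>.02)&(W[...,1]<.47))
nn,l,st,_=cv2.connectedComponentsWithStats(k.astype(np.uint8))
for i in range(1,nn):
    if st[i,4]>25:P=W[l==i];print("hook",st[i],P.min(0).round(4),P.max(0).round(4),np.round(cv2.minAreaRect(P[:,:2].astype(np.float32))[0],4))
p=np.array(s["tcp_pos"]);M=R.from_rotvec(s["ee_rot"]).as_matrix();T=(W-p)@M
P=W[(abs(T[...,0])<.05)&(T[...,2]>.034)&(T[...,2]<.046)&(abs(T[...,1]+.037)<.035)];print("rim",P.min(0),P.max(0))
go((.6053,.2395,.27,3.5),(.6053,.2395,.209,3.5))
E
```

```text
hook [307   0  28   4  60] [0.584  0.3877 0.2062] [0.6068 0.391  0.2081] [0.5955 0.3891]
hook [308 111  26  18 336] [0.5896 0.2826 0.2062] [0.6134 0.299  0.2088] [0.6015 0.2906]
hook [311 213  22  15 266] [0.5974 0.1823 0.2062] [0.6197 0.1989 0.2087] [0.6084 0.1907]
hook [311 300  22  13 238] [0.6027 0.0766 0.2062] [0.6266 0.0946 0.2086] [0.6148 0.0856]
hook [317 325  10   8  50] [0.6115 0.0486 0.2062] [0.622  0.059  0.2085] [0.6164 0.0548]
rim [0.54014638 0.2081744  0.33351673] [0.59826195 0.26230521 0.34544164]
now [0.606  0.2365 0.3797] gap 0.0232 f [-0.4 -0.4 -1.1] grip 39.8
(0.6053, 0.2395, 0.27, 3.5) -> [0.012, -0.002, 0.439, -0.0, 0.0, -0.0]
(0.6053, 0.2395, 0.209, 3.5) -> [0.0, 0.0, 0.244, 0.0, 0.0, 0.0]
```

Call:
{"fn": "send_rows", "kwargs": {"targets": [0.012, -0.003, 0.08, 0, 0, 0, 0, 0.012, -0.003, 0.18, 0, 0, 0, 0, 0.012, -0.003, 0.28, 0, 0, 0, 0, 0.012, -0.003, 0.38, 0, 0, 0, 0, 0.012, -0.003, 0.46, 0, 0, 0, 0, 0.012, -0.003, 0.52, 0, 0, 0, 0, 0.012, -0.003, 0.56, 0, 0, 0, 0, 0.012, -0.003, 0.58, 0, 0, 0, 0, 0.012, -0.003, 0.58, 0, 0, 0, 0]}}

```text
time: 29.4
tcp_pos: [0.6048, 0.2411, 0.2348]
ee_rot: [-2.151, -2.29, 0.0]
ft_force: [0.2, -0.5, -0.4]
finger_gap: 0.0235
grip_force: 39.8
```

```bash
python3 - <<'E'
from h import *
d=snap("wrist");save(d,"w15.png",sc=1.25)
go((.6053,.2398,.2075,3.5))
E
```

```text
now [0.605  0.2413 0.2353] gap 0.0228 f [ 0.  -0.1 -1.6] grip 39.8
(0.6053, 0.2398, 0.2075, 3.5) -> [-0.006, 0.001, 0.111, 0.0, -0.0, 0.001]
```

View pics/w15.png

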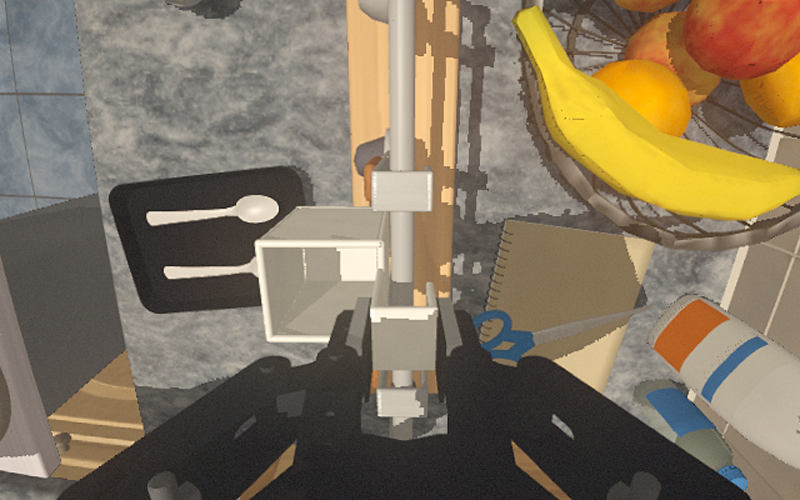

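Call:
{"fn": "send_rows", "kwargs": {"targets": [-0.004, 0.001, 0.03, 0, 0, 0, 0, -0.004, 0.001, 0.06, 0, 0, 0, 0, -0.004, 0.001, 0.09, 0, 0, 0, 0, -0.004, 0.001, 0.111, 0, 0, 0, 0, -0.004, 0.001, 0.111, 0, 0, 0, 0, -0.004, 0.001, 0.111, 0, 0, 0, 0]}}

```text
time: 30.05
tcp_pos: [0.605, 0.2404, 0.2069]
ee_rot: [-2.151, -2.29, 0.0]
ft_force: [-1.4, -0.1, 1.4]
finger_gap: 0.0228
grip_force: 40.2
```

Call:
{"fn": "send_rows", "kwargs": {"targets": [0, 0, 0, 0, 0, 0, 0.3, 0, 0, 0, 0, 0, 0, 0.38, 0, 0, 0, 0, 0, 0, 0.38, 0, 0, 0, 0, 0, 0, 0.38, 0, 0, -0.06, 0, 0, 0, 0.38, 0, 0, -0.16, 0, 0, 0, 0.38, 0, 0, -0.3, 0, 0, 0, 0.38, 0, 0, -0.46, 0, 0, 0, 0.38, 0, 0, -0.6, 0, 0, 0, 0.38, 0, 0, -0.68, 0, 0, 0, 0.38, 0, 0, -0.68, 0, 0, 0, 0.38]}}

```text
time: 31.15
tcp_pos: [0.6058, 0.2408, 0.3819]
ee_rot: [2.149, 2.288, 0.009]
ft_force: [-0.3, 0.3, -0.1]
finger_gap: 0.0324
grip_force: 0.0
```

```bash
cat > hk.py <<'E'
from h import *
def rail(tag):
    d=snap("wrist");save(d,tag+".png",sc=1.25);W=cloud(d);z=W[...,2]
    k=((z>.2062)&(z<.218)&(W[...,0]>.55)&(W[...,0]<.65)&(W[...,1]>.02)&(W[...,1]<.47))
    nn,l,st,_=cv2.connectedComponentsWithStats(k.astype(np.uint8))
    for i in range(1,nn):
        if st[i,4]>25:P=W[l==i];print("hook",st[i],P.min(0).round(4),P.max(0).round(4),np.round(cv2.minAreaRect(P[:,:2].astype(np.float32))[0],4))
    P=W[(z>.155)&(z<.175)&(W[...,0]>.52)&(W[...,0]<.60)&(W[...,1]>.06)&(W[...,1]<.42)];print("rim",len(P),P.min(0).round(3),P.max(0).round(3),np.median(P,0).round(3))
E
python3 - <<'E'
from hk import *
rail("w16")
go((.59,0,.38,0))
E
```

```text
hook [306   0  28  10 177] [0.5835 0.388  0.2062] [0.6068 0.3962 0.2088] [0.5952 0.3921]
hook [307 116  26  18 322] [0.5895 0.2821 0.2062] [0.6136 0.2991 0.2091] [0.6014 0.2906]
hook [309 163  24  26 477] [0.5935 0.2283 0.2062] [0.6176 0.2548 0.2088] [0.6054 0.2414]
hook [309 217  23  15 275] [0.5965 0.182  0.2062] [0.6198 0.1986 0.2086] [0.6081 0.1903]
hook [310 302  21  13 219] [0.6027 0.0771 0.2062] [0.6264 0.0942 0.2089] [0.6144 0.0861]
hook [316 328  10   8  47] [0.6115 0.0473 0.2062] [0.6221 0.0579 0.2087] [0.6159 0.0529]
rim 838 [0.541 0.086 0.155] [0.6   0.399 0.175] [0.569 0.238 0.167]
now [0.6053 0.2406 0.3797] gap 0.0325 f [-0.2 -0.1 -0.8] grip 0.0
(0.59, 0, 0.38, 0) -> [-0.957, -0.122, -0.003, 0.002, -0.001, 0.04]
```

View pics/w16.png

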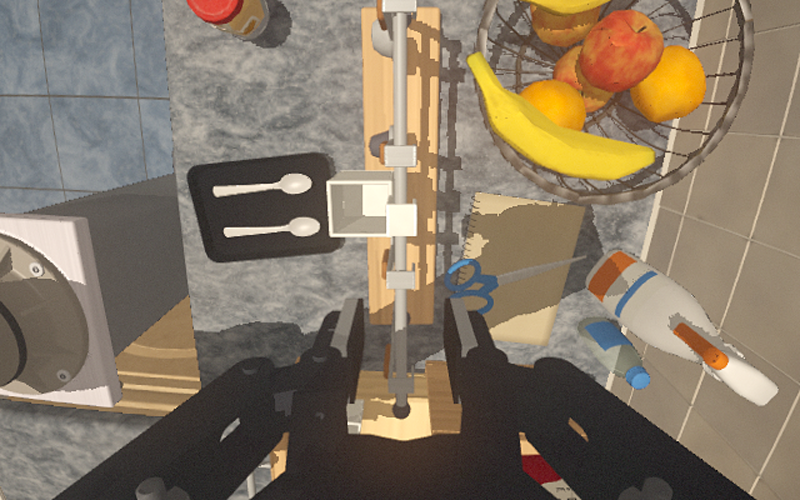

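Call:
{"fn": "send_rows", "kwargs": {"targets": [-0.15, -0.02, 0, 0, 0, 0.04, 0.55, -0.3, -0.04, 0, 0, 0, 0.04, 0.55, -0.46, -0.06, 0, 0, 0, 0.04, 0.55, -0.62, -0.08, 0, 0, 0, 0.04, 0.55, -0.78, -0.1, 0, 0, 0, 0.04, 0.55, -0.94, -0.12, 0, 0, 0, 0.04, 0.55, -0.957, -0.122, 0, 0, 0, 0.04, 0.55, -0.957, -0.122, 0, 0, 0, 0.04, 0.55]}}

```text
time: 32.0
tcp_pos: [0.5892, -0.0017, 0.3768]
ee_rot: [-2.224, -2.218, 0.001]
ft_force: [0.7, 0.6, -0.5]
finger_gap: 0.0471
grip_force: 0.0
```

```bash
python3 - <<'E'
from cad import *
hooks("wrist","w17")
go((.5775,-.094,.21,-3))
E
```

```text
wrist hook [304 220  19  21 339] [ 0.5654 -0.1075  0.1206] [ 0.5889 -0.0814  0.1309] rect [ 0.5773 -0.0944] [0.0259 0.0236] 89.1
wrist rim [268 200  41  36 335] [ 0.5119 -0.1184  0.084 ] [ 0.5695 -0.066   0.0947] rect [ 0.5408 -0.0922] [0.0508 0.0566] 86.4
now [0.5894 0.     0.3768] gap 0.0471 f [-0.9  1.   0.4] grip 0.0
(0.5775, -0.094, 0.21, -3) -> [-0.376, -0.047, 0.667, -0.0, -0.0, 0.033]
```

Call:
{"fn": "send_rows", "kwargs": {"targets": [-0.15, -0.02, 0, 0, 0, 0.033, 0.55, -0.3, -0.04, 0.05, 0, 0, 0.033, 0.55, -0.376, -0.047, 0.2, 0, 0, 0.033, 0.55, -0.376, -0.047, 0.36, 0, 0, 0.033, 0.55, -0.376, -0.047, 0.52, 0, 0, 0.033, 0.55, -0.376, -0.047, 0.64, 0, 0, 0.033, 0.55, -0.376, -0.047, 0.667, 0, 0, 0.033, 0.55, -0.376, -0.047, 0.667, 0, 0, 0.033, 0.55]}}

```text
time: 32.85
tcp_pos: [0.5778, -0.093, 0.2098]
ee_rot: [-2.275, -2.164, 0.002]
ft_force: [-0.2, 0.4, 0.4]
finger_gap: 0.0469
grip_force: 0.0
```

```bash
python3 - <<'E'
from cad import *
hooks("wrist","w18")
go((.5773,-.0945,.129,-3))
E
```

```text
wrist hook [ 305  191   35   38 1213] [ 0.5655 -0.1075  0.1201] [ 0.5903 -0.0807  0.1307] rect [ 0.5779 -0.0942] [0.026  0.0237] 86.4
wrist rim [ 241  163   71   61 1006] [ 0.5115 -0.1185  0.084 ] [ 0.5704 -0.0656  0.0958] rect [ 0.5409 -0.0923] [0.0512 0.0564] 86.4
now [ 0.5784 -0.0934  0.2112] gap 0.0465 f [-0.  -0.3 -0. ] grip 0.0
(0.5773, -0.0945, 0.129, -3) -> [-0.005, -0.004, 0.329, 0.0, -0.0, 0.001]
```

Call:
{"fn": "send_rows", "kwargs": {"targets": [-0.004, -0.002, 0.1, 0, 0, 0, 0.55, -0.004, -0.002, 0.2, 0, 0, 0, 0.55, -0.004, -0.002, 0.28, 0, 0, 0, 0.55, -0.004, -0.002, 0.326, 0, 0, 0, 0.55, -0.004, -0.002, 0.326, 0, 0, 0, 0.55, -0.004, -0.002, 0.326, 0, 0, 0, 0, -0.004, -0.002, 0.326, 0, 0, 0, 0, -0.004, -0.002, 0.326, 0, 0, 0, 0, -0.004, -0.002, 0.326, 0, 0, 0, 0, -0.004, -0.002, 0.326, 0, 0, 0, 0], "force": 40}}

```text
time: 33.9
tcp_pos: [0.5782, -0.0953, 0.1305]
ee_rot: [2.277, 2.162, 0.003]
ft_force: [-0.5, 0.4, 5.5]
finger_gap: 0.023
grip_force: 39.3
```

Call:
{"fn": "send_rows", "kwargs": {"targets": [0, 0, -0.06, 0, 0, 0, 0, 0, 0, -0.16, 0, 0, 0, 0, 0, 0, -0.28, 0, 0, 0, 0, 0, 0, -0.42, 0, 0, 0, 0, 0, 0, -0.56, 0, 0, 0, 0, 0, 0, -0.7, 0, 0, 0, 0, 0, 0, -0.84, 0, 0, 0, 0, 0, 0, -0.96, 0, 0, 0, 0, 0, 0, -1, 0, 0, 0, 0, 0, 0, -1, 0, 0, 0, 0]}}

```text
time: 34.9
tcp_pos: [0.5775, -0.0953, 0.3813]
ee_rot: [2.277, 2.161, 0.004]
ft_force: [1.0, 0.1, -2.2]
finger_gap: 0.0232
grip_force: 40.1
```

```bash
cat > held.py <<'E'
from h import *
s=robot.sense();d=snap("wrist");W=cloud(d)
p=np.array(s["tcp_pos"]);M=R.from_rotvec(s["ee_rot"]).as_matrix();T=(W-p)@M
g=d["img"].astype(int);w=(g.max(2)-g.min(2)<40)&(g.min(2)>80)&(abs(T[...,0])<.05)&(abs(T[...,1]+.03)<.05)
for nm,a,b in(("hooktop",-.006,.003),("rim",.034,.046)):
    P=T[w&(T[...,2]>a)&(T[...,2]<b)]
    if len(P)>5:
        r=cv2.minAreaRect(P[:,:2].astype(np.float32));print(nm,len(P),P.min(0).round(4),P.max(0).round(4),np.round(r[0],4),np.round(r[1],4),r[2],np.median(P,0))
E
python3 - <<'E'
from held import *
go((.611,.1365,.38,3.5))
E
```

```text
hooktop 2721 [-0.0118 -0.0181 -0.006 ] [0.0144 0.0192 0.003 ] [0.0013 0.0005] [0.0262 0.0373] 0.22774162888526917 [0.00332899 0.00069666 0.00183686]
rim 1998 [-0.0247 -0.0653  0.0341] [ 0.027  -0.0078  0.046 ] [ 0.0011 -0.0366] [0.0516 0.0575] 0.2785082459449768 [ 0.01543383 -0.04960903  0.04032079]
now [ 0.5771 -0.0953  0.3794] gap 0.023 f [ 0.1 -0.4 -1.7] grip 40.1
(0.611, 0.1365, 0.38, 3.5) -> [0.933, 0.087, -0.002, 0.001, 0.0, -0.072]
```

Call:
{"fn": "send_rows", "kwargs": {"targets": [0.1, 0, 0, 0, 0, -0.072, 0, 0.25, 0.03, 0, 0, 0, -0.072, 0, 0.4, 0.05, 0, 0, 0, -0.072, 0, 0.55, 0.07, 0, 0, 0, -0.072, 0, 0.7, 0.087, 0, 0, 0, -0.072, 0, 0.85, 0.087, 0, 0, 0, -0.072, 0, 0.92, 0.087, 0, 0, 0, -0.072, 0, 0.933, 0.087, 0, 0, 0, -0.072, 0, 0.933, 0.087, 0, 0, 0, -0.072, 0, 0.933, 0.087, 0, 0, 0, -0.072, 0]}}

```text
time: 35.95
tcp_pos: [0.6111, 0.1348, 0.3784]
ee_rot: [2.154, 2.286, -0.002]
ft_force: [0.1, -0.1, -1.0]
finger_gap: 0.023
grip_force: 40.1
```

```bash
python3 - <<'E'
from hk import *
rail("w19")
go((.611,.1368,.235,3.5))
E
```

```text
hook [309   0  28   8 145] [0.5912 0.2821 0.2062] [0.6138 0.2891 0.2088] [0.6026 0.2854]
hook [309  44  28  31 598] [0.593  0.228  0.2062] [0.6178 0.2541 0.2087] [0.6053 0.2411]
hook [309 110  27  18 321] [0.596  0.1816 0.2062] [0.62   0.1982 0.2089] [0.608  0.1904]
hook [311 217  24  14 277] [0.6027 0.0777 0.2062] [0.6268 0.0937 0.2086] [0.6146 0.0859]
rim 802 [0.539 0.093 0.155] [0.6   0.291 0.175] [0.561 0.242 0.167]
now [0.6112 0.1348 0.3786] gap 0.0234 f [-0.2 -0.2 -1.7] grip 40.1
(0.611, 0.1368, 0.235, 3.5) -> [0.009, -0.0, 0.574, -0.0, 0.0, -0.001]
```

Call:
{"fn": "send_rows", "kwargs": {"targets": [0.009, 0, 0.08, 0, 0, 0, 0, 0.009, 0, 0.18, 0, 0, 0, 0, 0.009, 0, 0.28, 0, 0, 0, 0, 0.009, 0, 0.38, 0, 0, 0, 0, 0.009, 0, 0.46, 0, 0, 0, 0, 0.009, 0, 0.52, 0, 0, 0, 0, 0.009, 0, 0.56, 0, 0, 0, 0, 0.009, 0, 0.574, 0, 0, 0, 0, 0.009, 0, 0.574, 0, 0, 0, 0]}}

```text
time: 36.9
tcp_pos: [0.6111, 0.1386, 0.2354]
ee_rot: [-2.153, -2.288, 0.0]
ft_force: [0.8, 0.6, -1.2]
finger_gap: 0.0232
grip_force: 40.1
```

```bash
python3 - <<'E'
from hk import *
d=snap("wrist");W=cloud(d)
P=W[(abs(W[...,2]-.2)<.0065)&(abs(W[...,0]-.61)<.02)&(W[...,1]>.2)&(W[...,1]<.225)]
t=P[P[:,2]>.2035];print("bar top",np.median(t,0))
go((.611,.1368,.2085,3.5))
E
```

```text
bar top [0.60660556 0.2138719  0.2038777 ]
now [0.6113 0.1387 0.2359] gap 0.0229 f [ 0.3 -0.3 -1. ] grip 40.1
(0.611, 0.1368, 0.2085, 3.5) -> [-0.008, -0.002, 0.11, 0.0, -0.0, -0.0]
```

Call:
{"fn": "send_rows", "kwargs": {"targets": [-0.006, -0.001, 0.03, 0, 0, 0, 0, -0.006, -0.001, 0.06, 0, 0, 0, 0, -0.006, -0.001, 0.09, 0, 0, 0, 0, -0.006, -0.001, 0.108, 0, 0, 0, 0, -0.006, -0.001, 0.108, 0, 0, 0, 0, -0.006, -0.001, 0.108, 0, 0, 0, 0]}}

```text
time: 37.55
tcp_pos: [0.6108, 0.1373, 0.2084]
ee_rot: [-2.152, -2.288, 0.0]
ft_force: [-1.5, -0.4, 3.5]
finger_gap: 0.0236
grip_force: 40.9
```

Call:
{"fn": "send_rows", "kwargs": {"targets": [0, 0, 0, 0, 0, 0, 0.3, 0, 0, 0, 0, 0, 0, 0.38, 0, 0, 0, 0, 0, 0, 0.38, 0, 0, 0, 0, 0, 0, 0.38, 0, 0, -0.06, 0, 0, 0, 0.38, 0, 0, -0.16, 0, 0, 0, 0.38, 0, 0, -0.3, 0, 0, 0, 0.38, 0, 0, -0.46, 0, 0, 0, 0.38, 0, 0, -0.6, 0, 0, 0, 0.38, 0, 0, -0.68, 0, 0, 0, 0.38, 0, 0, -0.68, 0, 0, 0, 0.38]}}

```text
time: 38.65
tcp_pos: [0.6116, 0.1376, 0.383]
ee_rot: [2.15, 2.286, 0.008]
ft_force: [0.0, -0.3, -0.5]
finger_gap: 0.0332
grip_force: 0.0
```

```bash
python3 - <<'E'
from hk import *
rail("w20")
for n in("scene",):
    d=snap(n);W=cloud(d);k=(abs(W[...,2]-.128)<.004)&(W[...,0]<.45)&(W[...,0]>.39)&(W[...,1]<-.11)&(W[...,1]>-.21);P=W[k];print(n,len(P),np.median(P,0) if len(P) else 0)
go((.5,-.02,.38,0),(.40,-.161,.3,0))
E
```

```text
hook [307   0  28  14 255] [0.5905 0.2818 0.2062] [0.6137 0.2932 0.2087] [0.6023 0.2873]
hook [308  49  27  30 563] [0.5935 0.228  0.2062] [0.618  0.2539 0.209 ] [0.6055 0.2409]
hook [308 113  26  17 309] [0.5961 0.1823 0.2062] [0.6199 0.1984 0.2091] [0.6081 0.1904]
hook [308 163  25  26 484] [0.5986 0.1253 0.2062] [0.6234 0.1513 0.2094] [0.6109 0.1378]
hook [309 218  24  14 257] [0.6023 0.0779 0.2062] [0.6269 0.0935 0.2089] [0.6145 0.0857]
hook [316 248  11  10  64] [0.6117 0.048  0.2062] [0.6222 0.0589 0.2087] [0.6167 0.0534]
rim 1382 [0.539 0.091 0.155] [0.6   0.289 0.175] [0.563 0.215 0.167]
scene 131 [ 0.42974303 -0.16405457  0.12883043]
now [0.6107 0.1372 0.3791] gap 0.0326 f [ 0.5  1.6 -0.8] grip 0.0
(0.5, -0.02, 0.38, 0) -> [-0.601, -0.481, -0.004, 0.001, -0.0, 0.039]
(0.4, -0.161, 0.3, 0) -> [-0.564, -0.4, 0.32, 0.0, 0.0, 0.0]
```

Call:
{"fn": "send_rows", "kwargs": {"targets": [-0.15, -0.12, 0, 0, 0, 0.039, 0.38, -0.3, -0.24, 0, 0, 0, 0.039, 0.38, -0.45, -0.36, 0, 0, 0, 0.039, 0.38, -0.6, -0.48, 0, 0, 0, 0.039, 0.38, -0.7, -0.56, 0, 0, 0, 0.039, 0.38, -0.8, -0.64, 0, 0, 0, 0.039, 0.38, -0.9, -0.7, 0, 0, 0, 0.039, 0.38, -0.9, -0.7, 0, 0, 0, 0.039, 0.38, -0.9, -0.7, 0, 0, 0, 0.039, 0.38]}}

```text
time: 39.65
tcp_pos: [0.4495, -0.0981, 0.3779]
ee_rot: [-2.222, -2.22, 0.0]
ft_force: [-0.4, 0.5, -0.1]
finger_gap: 0.0326
grip_force: 0.0
```

```bash
python3 - <<'E'
from h import *
d=snap("wrist");W=cloud(d);k=(abs(W[...,2]-.128)<.004)&(W[...,0]<.442)&(W[...,0]>.39)&(W[...,1]<-.11)&(W[...,1]>-.21);P=W[k];print(len(P),np.median(P,0) if len(P) else 0,P.min(0),P.max(0))
go((.431,-.161,.24,0),(.431,-.161,.125,0))
E
```

```text
638 [ 0.43098717 -0.15790435  0.12795412] [ 0.42540634 -0.20987759  0.12400406] [ 0.44198021 -0.11005344  0.13082166]
now [ 0.4499 -0.0975  0.3779] gap 0.0323 f [-0.2 -0.7 -1. ] grip 0.0
(0.431, -0.161, 0.24, 0) -> [-0.254, -0.075, 0.552, -0.001, -0.0, 0.0]
(0.431, -0.161, 0.125, 0) -> [0.0, 0.0, 0.46, 0.0, 0.0, 0.0]
```

Call:
{"fn": "send_rows", "kwargs": {"targets": [-0.15, -0.05, 0.05, 0, 0, 0, 0.38, -0.254, -0.076, 0.2, 0, 0, 0, 0.38, -0.254, -0.076, 0.36, 0, 0, 0, 0.38, -0.254, -0.076, 0.5, 0, 0, 0, 0.38, -0.254, -0.076, 0.56, 0, 0, 0, 0.38, -0.254, -0.076, 0.56, 0, 0, 0, 0.38, -0.254, -0.076, 0.56, 0, 0, 0, 0.38]}}

```text
time: 40.4
tcp_pos: [0.4314, -0.1609, 0.2386]
ee_rot: [-2.22, -2.222, 0.0]
ft_force: [1.2, 0.8, 0.7]
finger_gap: 0.0325
grip_force: 0.0
```

```bash
python3 - <<'E'
from h import *
d=snap("wrist");W=cloud(d);k=(abs(W[...,2]-.128)<.004)&(W[...,0]<.442)&(W[...,0]>.39)&(W[...,1]<-.11)&(W[...,1]>-.21);P=W[k];print(len(P),np.median(P,0) if len(P) else 0,P.min(0),P.max(0))
go((.4305,-.161,.125,0))
E
```

```text
1667 [ 0.43096352 -0.15469361  0.12790065] [ 0.42543918 -0.2099972   0.12402616] [ 0.44198999 -0.1100062   0.13071088]
now [ 0.4317 -0.1611  0.2391] gap 0.0325 f [ 0.5 -0.2  0.5] grip 0.0
(0.4305, -0.161, 0.125, 0) -> [0.001, -0.005, 0.456, 0.0, 0.0, 0.001]
```

Call:
{"fn": "send_rows", "kwargs": {"targets": [0, -0.004, 0.15, 0, 0, 0, 0.38, 0, -0.004, 0.3, 0, 0, 0, 0.38, 0, -0.004, 0.4, 0, 0, 0, 0.38, 0, -0.004, 0.456, 0, 0, 0, 0.38, 0, -0.004, 0.456, 0, 0, 0, 0.38, 0, -0.004, 0.456, 0, 0, 0, 0, 0, -0.004, 0.456, 0, 0, 0, 0, 0, -0.004, 0.456, 0, 0, 0, 0, 0, -0.004, 0.456, 0, 0, 0, 0, 0, -0.004, 0.456, 0, 0, 0, 0], "force": 30}}

```text
time: 41.45
tcp_pos: [0.431, -0.1615, 0.1254]
ee_rot: [2.22, 2.22, 0.002]
ft_force: [0.5, 1.4, 6.5]
finger_gap: 0.0087
grip_force: 29.3
```

Call:
{"fn": "send_rows", "kwargs": {"targets": [0, 0.04, 0, 0, 0, 0, 0, 0, 0.1, 0, 0, 0, 0, 0, 0, 0.17, 0, 0, 0, 0, 0, 0, 0.24, 0, 0, 0, 0, 0, 0, 0.31, 0, 0, 0, 0, 0, 0, 0.38, 0, 0, 0, 0, 0, 0, 0.45, 0, 0, 0, 0, 0, 0, 0.52, 0, 0, 0, 0, 0, 0, 0.58, 0, 0, 0, 0, 0, 0, 0.63, 0, 0, 0, 0, 0, 0, 0.66, 0, 0, 0, 0, 0, 0, 0.66, 0, 0, 0, 0]}}

```text
validation failed for argument at $.ta...
```

Call:
{"fn": "send_rows", "kwargs": {"targets": [0, 0.04, 0, 0, 0, 0, 0, 0, 0.1, 0, 0, 0, 0, 0, 0, 0.17, 0, 0, 0, 0, 0, 0, 0.24, 0, 0, 0, 0, 0, 0, 0.31, 0, 0, 0, 0, 0, 0, 0.38, 0, 0, 0, 0, 0, 0, 0.45, 0, 0, 0, 0, 0, 0, 0.52, 0, 0, 0, 0, 0, 0, 0.58, 0, 0, 0, 0, 0, 0, 0.63, 0, 0, 0, 0, 0, 0, 0.66, 0, 0, 0, 0, 0, 0, 0.66, 0, 0, 0, 0, 0]}}

```text
time: 42.65
tcp_pos: [0.5967, -0.1614, 0.1255]
ee_rot: [2.22, 2.221, 0.002]
ft_force: [1.5, 1.5, 6.1]
finger_gap: 0.0085
grip_force: 29.6
```

Call:
{"fn": "send_rows", "kwargs": {"targets": [0, 0.01, 0, 0, 0, 0, 0, 0, 0.02, 0, 0, 0, 0, 0, 0, 0.025, 0, 0, 0, 0, 0, 0, 0.025, 0, 0, 0, 0, 0]}}

```text
time: 43.05
tcp_pos: [0.5994, -0.1614, 0.1253]
ee_rot: [-2.22, -2.219, 0.003]
ft_force: [-19.2, 3.7, 22.2]
finger_gap: 0.0091
grip_force: 31.3
```

Call:
{"fn": "send_rows", "kwargs": {"targets": [0, 0, 0, 0, 0, 0, 0.3, 0, 0, 0, 0, 0, 0, 0.36, 0, 0, 0, 0, 0, 0, 0.36, 0, 0, 0, 0, 0, 0, 0.36, 0, 0, -0.15, 0, 0, 0, 0.36, 0, 0, -0.35, 0, 0, 0, 0.36, 0, 0, -0.6, 0, 0, 0, 0.36, 0, -0.2, -0.85, 0, 0, 0, 0.36, 0.2, -0.4, -0.9, 0, 0, 0, 0.36, 0.4, -0.5, -0.9, 0, 0, 0, 0.36, 0.4, -0.5, -0.9, 0, 0, 0, 0.36, 0.4, -0.5, -0.9, 0, 0, 0, 0.36]}}

```text
time: 44.25
tcp_pos: [0.4741, -0.0574, 0.3518]
ee_rot: [2.215, 2.226, 0.005]
ft_force: [0.0, -0.6, -0.8]
finger_gap: 0.031
grip_force: 0.0
```

```bash
python3 - <<'E'
from h import *
print(robot.sense()["tcp_pos"])
for n in("wrist","scene","side"):
    d=snap(n);W=cloud(d);z=W[...,2]
    k=(abs(z-.128)<.004)&(W[...,0]<.62)&(W[...,0]>.57)&(W[...,1]<-.11)&(W[...,1]>-.21);P=W[k];print(n,"handle",len(P),np.median(P,0) if len(P) else 0)
    k=((z>.2064 if n=="wrist" else z>.209)&(z<.218)&(W[...,0]>.57)&(W[...,0]<.64)&(W[...,1]>.03)&(W[...,1]<.45)).astype(np.uint8)
    nn,l,st,_=cv2.connectedComponentsWithStats(k)
    print("hooks y",[W[l==i].mean(0).round(3).tolist() for i in range(1,nn) if st[i,4]>6])
    g=d["img"].max(2);k=((g>90)&(z>.002)&(z<.02)&(W[...,0]>.34)&(W[...,0]<.52)&(W[...,1]>.13)&(W[...,1]<.255)).astype(np.uint8)
    nn,l,st,_=cv2.connectedComponentsWithStats(k)
    for i in range(1,nn):
        if st[i,4]>40:print("spoon",np.round(np.r_[sum([list(a) if hasattr(a,'__len__') else [a] for a in cv2.minAreaRect(W[l==i][:,:2].astype(np.float32))],[])],4))
    for r in robot.boxes_of("spoon0_center",n):
        b=np.array(r["bbox"]);u,v=int(b[0]),int(b[1]);print("det spoon",b.round(),round(r["confidence"],2),W[v,u].round(3),d["img"][v,u])
E
```

```text
[ 0.47411815 -0.05742533  0.35179626]
wrist handle 693 [ 0.59977308 -0.15840609  0.12786103]
hooks y [[0.616, 0.086, 0.207], [0.617, 0.053, 0.207]]
scene handle 114 [ 0.59861217 -0.16546105  0.12898269]
hooks y [[0.594, 0.398, 0.211], [0.602, 0.287, 0.21], [0.605, 0.241, 0.21], [0.609, 0.192, 0.21], [0.609, 0.146, 0.21], [0.61, 0.087, 0.21]]
spoon [ 0.4313  0.2268  0.1428  0.0324 13.9178]
spoon [ 0.4408  0.1713  0.1419  0.0289 12.5828]
det spoon [308. 168.   6.  37.] 0.61 [0.592 0.184 0.162] [124  81  55]
side handle 59 [ 0.59599563 -0.16697091  0.12796679]
hooks y [[0.586, 0.394, 0.21]]
spoon [0.4368 0.1655 0.1364 0.0281 8.3429]
spoon [ 0.4242  0.2177  0.134   0.0282 12.6823]
det spoon [306. 232.  14.  28.] 0.62 [ 0.442  0.159 -0.003] [137 128 115]
```

Call:
{"fn": "send_rows", "kwargs": {"targets": [0.2, 0, -0.1, 0, 0, 0, 0.36, 0.4, 0, -0.1, 0, 0, 0, 0.36, 0.6, 0, -0.1, 0, 0, 0, 0.36, 0.75, 0, -0.1, 0, 0, 0, 0.36, 0.75, 0, -0.1, 0, 0, 0, 0.36, 0.75, 0, -0.1, 0, 0, 0, 0.36]}}

```text
time: 45.15
tcp_pos: [0.4765, 0.1262, 0.3736]
ee_rot: [-2.22, -2.222, 0.002]
ft_force: [0.1, -1.0, 0.0]
finger_gap: 0.0308
grip_force: 0.0
```

```bash
python3 - <<'E'
from h import *
d=snap("wrist");W=cloud(d);z=W[...,2]
g=d["img"].max(2)
reg=(W[...,0]>.3)&(W[...,0]<.56)&(W[...,1]>.06)&(W[...,1]<.33)
P=W[reg&(g<75)&(z<.02)];r=cv2.minAreaRect(P[:,:2].astype(np.float32));print("tray",r)
k=(reg&(g>100)&(z>.003)&(z<.02)).astype(np.uint8)
nn,l,st,_=cv2.connectedComponentsWithStats(k)
for i in range(1,nn):
    if st[i,4]>150:print("spoon",st[i],cv2.minAreaRect(W[l==i][:,:2].astype(np.float32)))
E
```

```text
tray ((0.41684168577194214, 0.19377733767032623), (0.2248755246400833, 0.14888712763786316), 1.5346181392669678)
spoon [378   0   6  42 184] ((0.5573525428771973, 0.30330508947372437), (0.0054967086762189865, 0.05316808819770813), 0.8946402072906494)
spoon [246  66  88  26 743] ((0.42615142464637756, 0.2258371114730835), (0.13210201263427734, 0.02604469656944275), 5.382221221923828)
spoon [255 105  84  24 682] ((0.4359776973724365, 0.17029058933258057), (0.12904854118824005, 0.025608383119106293), 5.139069557189941)
```

Both spoons lie on the tray, well inside it and lengthways. Both caddies hang on the bar and the drawer is shut, so I'm handing in.

```bash
python3 -c "
from rig import robot
print(robot.hand_in())"
```

```text
the job is handed in; nothing more can be done
None
```

The job is handed in: both teaspoons lie lengthways on the tray floor, both caddies from the drawer hang one to a gap with the utensils undisturbed, and the emptied drawer is fully shut; I viewed 15 pictures, one over the limit of 14.

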